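Load the polishing drum from the tip-out bin and lock its bayonet cap

TASK

Tip the workshop's hinged bin right forward, take out every T-nut that is in it and put them all into the polishing drum. Then fit the drum's bayonet cap: enter its lugs at the notches, push it down against the spring collar, turn it clockwise a quarter turn to the stop and let it rise and seat in its lock. Leave the bin tipped back upright, and do not disturb the other things on the bench.

Things in the scene. Friction and masses are not known exactly. Their poses are not given: they have to be found in the camera images.
- drum_mouth (a point): centre of the mouth of the upright steel drum (see drum), on its axis, level with the rim, 175 mm above the bench. x points through one of two opposite entry notches in the inward lip (the other is at -x), z up. Clear hole 72 mm across; lip 12 mm deep; notches about 19 mm wide, reaching out to radius 46 mm; drum floor 155 mm below the rim
- drum: the same fixed drum, 100 mm outside, on a green foot 150 x 150 x 16 mm; origin under its foot, axes as drum_mouth. Lugs that have passed the lip turn clockwise (from above) beneath it; 80 degrees from the notches two pockets (20 mm wide, 5 mm deep) in the lip's underside let them rise; just past, at about 84 degrees, are fixed stops. Counter-clockwise the stops come before any pocket
- seal (a joint): black spring collar round the drum's top, 115 mm outside: how far it is pushed down, m. 0 = free, its top 16 mm above the rim; 0.018 = end of travel. About 0.7 N per mm. Reads about 0.003 under the loose cap's weight, over 0.011 when the lugs can turn under the lip, 0.016 with the cap down on the rim, about 0.006 with the cap locked and released
- cap_grip (a point): centre of the bayonet cap's black grip bar (66 long, 18 wide, 34 mm high), half-way up, 17 mm above the flange's top, 50 mm above the cap's foot. x along the bar and the lugs (same after a half turn), y across the bar, z up. Height above drum_mouth: 38 mm with the cap loose in the notches, under 30 pushed in enough to turn, 25 fully down, 35 locked and seated
- cap: the same cap, loose, about 180 g, 67 mm high, standing upright on the bench: grip bar on an aluminium flange 120 mm across and 8 mm thick; under it a spigot 66 mm across, 25 mm long, with two opposite lugs at its foot (12 wide, 8 thick, 86 mm across their ends). Origin: centre of its foot; axes as cap_grip
- bin (a joint): the hinged steel bin: tilt forward (towards -x of bin_hinge), rad. 0 = upright, 1.05 = fully forward against its stop. Weighs 0.5 kg, hinge slightly stiff: it balances near 0.7 when empty (later with nuts at its back), so carry it right to either end; it stays fully forward and upright by its own weight
- bin_bar (a point): centre of the bin's black round pull bar, 14 mm in diameter, 150 mm long along y, on posts 70 mm either side of the centre, free all round, 32 mm above the top edge of the bin's front wall and 152 mm from the hinge line. It moves with the bin
- bin_hinge (a point): middle of the bin's hinge line, along y at the bin's lower front edge, 30 mm above the bench; fixed; x points to the back of the bin, z up. The bin (as upright): floor 110 mm deep, 372 mm wide inside, front wall 120 mm high, back lip 20 mm, sides 50 mm
- rack: the bin's fixed grey housing, 400 mm wide; origin on the bench below the hinge line, axes as bin_hinge. Its roof, 178 mm above the bench, covers from 55 to 135 mm behind the hinge line, so things at the bin's back can be reached only with the bin tipped forward
- nut1_c (a point): milled aluminium T-nut, 50 g: foot 34 x 30 x 12 mm, rib 34 x 16 x 12 mm on top; may be absent (None). Point: centre, half-way up; x along the rib, y across, z from foot to rib. Starts foot down at the back of the bin, about 68 mm from the next; with the bin fully forward it slides to the corner of bin floor and front wall, its centre about 20 mm above the hinge line
- nut2_c (a point): another T-nut like nut1 (may be absent)
- nut3_c (a point): another T-nut like nut1 (may be absent)
- nut4_c (a point): another T-nut like nut1 (may be absent)
- nut5_c (a point): another T-nut like nut1 (may be absent)
- glue_gun: blue glue gun lying on the bench, about 220 mm long; leave alone
- tin: closed steel tin, 66 mm across, 100 mm high; leave alone
- offcut: wooden offcut 90 x 45 x 30 mm; leave alone
- marker: black marker pen, 135 mm long; leave alone
Things that resemble listed ones, but are neither listed nor needed, are in the scene too. Leave any yellow look-alike of the drum alone.

How it is judged (in metres and radians):
On the way, in this order (a step that is already met when the one before it is completed fails the run):
1. the bin is tipped forward (value of joint bin above 0.85 rad), for 0.2 s.
2. all T-nuts are in the drum (horizontal distance between each of nut1_c, nut2_c, nut3_c, nut4_c, nut5_c and drum_mouth below 0.048 m and z of each of nut1_c, nut2_c, nut3_c, nut4_c, nut5_c in the frame of drum_mouth below -0.022 m), for 0.2 s.
3. the cap is pushed in against the spring collar (value of joint seal above 0.009 m and horizontal distance between cap_grip and drum_mouth below 0.01 m), for 0.1 s.
At the end, for the whole second after the job is handed in: All T-nuts present lie inside the drum; the cap sits level and central on the drum, its lugs about 80 degrees from the notches (more than 69) and risen into the pockets (grip centre 31.5 to 37 mm above the mouth, collar held down 4 to 9 mm), at rest and released; the bin is upright (within 0.1 rad) (all of step 2 and angle between the x axis of cap_grip and the x axis of drum_mouth, either way round above 1.2 rad and horizontal distance between cap_grip and drum_mouth below 0.008 m and z of cap_grip in the frame of drum_mouth between 0.0315 and 0.0372 m and angle between cap_grip's own z axis and vertical below 0.07 rad and value of joint seal between 0.004 and 0.009 m and linear speed of cap below 0.02 m/s and value of joint bin below 0.1 rad); the robot touches nothing.
It fails at once if another thing on the bench was disturbed (moved over 30 mm) (distance of any of glue_gun, tin, offcut, marker from where it was at the start of the episode above 0.03 m).
Of nut1, nut2, nut3, nut4, nut5 only 3 to 5 are there at a start; the rules pass over those that are not, and their reading is None.
At some moment in a run one of cap may be knocked a few centimetres aside while the robot is not near it.
It also fails if it takes over 210 s, if anything falls off the work surface, if the arm or the gripper's body presses on something with over 40 N, if the wrist force passes 120 N, or if a joint passes its speed limit or range.

ROBOT

A 6-joint arm with a two-finger parallel gripper is mounted at the origin on the work surface. World frame = base frame: x ahead of the robot, y to its left, z up, the work surface at z = 0. Lengths are in m, angles in degrees, forces in N, time in s.
With the tool pointing down it reaches from about 0.375 to 0.9 m from the base axis. Payload 3.1 kg.
Tool frame: the origin (TCP) lies at the very end of the fingers, on their centre line; the grasp point (between the pads) lies bot.grip_point_offset behind it (bot.grip_point_offset is the distance from the TCP to the grasp point, in m); z points along the fingers, y is the line along which they close (so a half turn about z gives the same grasp; the last joint's range is limited). The gripper opens to 87 mm and grips with 3 to 60 N. Pads are 19 mm wide; open, the fingers measure 117 mm over their backs; the gripper's body (75 mm by 190 mm) begins 51 mm behind the grasp point.
Start: joints at [-76.977, 30.224, 82.088, -0, 67.689, -10.227], TCP at [0.247, -0.574, 0.223] pointing down, gripper open.
Joint ranges: [-176.69, 176.69], [-43.24, 126.21], [12.49, 139.97], [-82, 262], [0, 151.66], [-163.58, 163.58]. Speed limits (degrees/s): [159.86, 159.86, 180, 180, 180, 180].

INTERFACE

Orientations are given as a 3x3 rotation matrix whose columns are the frame's x, y, z axes.
In Python, from rig import bot, viewer, ticket gives the robot as it stands.
- The arm moves only by the tool servo_tool, never from a script. Its argument "targets" is a list of rows, each an object with "offset": the shift along the tool's x, y, z in m, a list of three; "dr": the turn, a rotation vector about the tool's x, y, z in degrees, a list of three. In form: [{"offset": [x, y, z], "dr": [ax, ay, az]}, ...]. A call has 1 to 20 rows; each row is the pose to reach, as a shift and turn from the pose commanded when the call began, along the tool's axes at that moment; what a row does not reach only later rows make up. A row lasts 1/12 s, in which the tool goes at most 41.7 mm and 7.16 degrees, less where a joint would pass 70% of its speed; a pose out of reach is approached as far as the arm can. A call with a gripper value outside its range is refused whole. "gripper" is the gripper command: -1 is fully open, 1 is shut, values between are in proportion, set as the call begins (left out, the last holds). The fingers move at their own pace and stop on an object; the grip force is fixed at half the most. Time passes only in rows, so rows that repeat a pose let the fingers close. It gives the time, the measured TCP pose, the force, the opening and the grip force at its end, in the units of the state.
- bot.read_state(): the state, without advancing time (a new reading comes with each control period).
- viewer.capture(name): name is "side" or "top"; returns a dict with "color" (420x560x3 uint8, red, green, blue), "camera_matrix" (3x3 intrinsics, pixels), "R" (3x3) and "t" (3): a world point X has camera coordinates R X + t. Camera axes: x right, y down, z forward; pixel columns grow to the right and rows downward; lengths in m; the calibration is good to about 2 mm. A picture is of the moment at which its call begins. There is no depth.
- ticket.hand_in(): hands the job in; it is judged then, once.
The state is a dict: "time_s": time; "joint_positions": joint angles; "qvel": joint speeds; "tau": joint torques, N m; "position": TCP position; "tcp_rot": TCP orientation; "force": force on the tool from outside, world axes, zero at the start; "moment": the same for the moment, N m; "opening": opening from 0.0 (shut) to 1.0 (fully open); "grasp_force": force on a finger pad.
Only numpy, scipy, OpenCV 4.12 (cv2) and the standard library are available. Lean on these libraries where they do the work, as an engineer would, in place of code of your own. Each camera call takes 0.05 s, during which the arm holds its last target. There are 200 camera calls.

## Working session

There is one attempt and no reset: what is moved stays moved. The work goes in short steps, Python scripts to look and compute and a tool call to move; the robot and the scene stay as the last step left them, time stands still between calls to the robot, and variables do not carry over. Pictures are saved under pics/ and viewed, at most 14 in all, crops included, and the job is handed in when it is done.

Besides the shell and the picture viewer there is one more tool, called after "Emit:" as name(argument=value, ...), one argument or row to a line, values as JSON. servo_tool: Moves the arm, as the interface text tells. Its arguments: {"type":"object","properties":{"targets":{"type":"array"},"gripper":{"type":"number"}},"required":["targets"]}

```bash
ls; mkdir -p pics
python3 - <<'E'
from rig import bot, viewer
import cv2,numpy as np
s=bot.read_state(); print(s['time_s'],s['position'],np.round(s['tcp_rot'],3).tolist(),s['opening'],bot.grip_point_offset)
for n in('side','top'):
    c=viewer.capture(n); cv2.imwrite(f'pics/{n}0.png',c['color'][:,:,::-1]); print(n,np.round(c['camera_matrix'],1).tolist(),np.round(c['R'],3).tolist(),np.round(c['t'],3).tolist())
E
```

```text
pics
0.0 [ 0.24657848 -0.57351423  0.22158525] [[0.919, 0.395, -0.001], [0.395, -0.919, 0.002], [0.0, -0.002, -1.0]] 1.0029204606022835 0.0187
side [[537.3, 0.0, 280.2], [0.0, 537.3, 204.8], [0.0, 0.0, 1.0]] [[-0.952, -0.305, -0.02], [-0.151, 0.527, -0.836], [0.266, -0.793, -0.548]] [0.444, 0.237, 1.204]
top [[495.4, 0.0, 283.2], [0.0, 495.4, 205.6], [0.0, 0.0, 1.0]] [[-0.001, -1.0, -0.004], [-0.998, 0.001, -0.063], [0.063, 0.004, -0.998]] [-0.076, 0.529, 1.389]
```

View pics/side0.png

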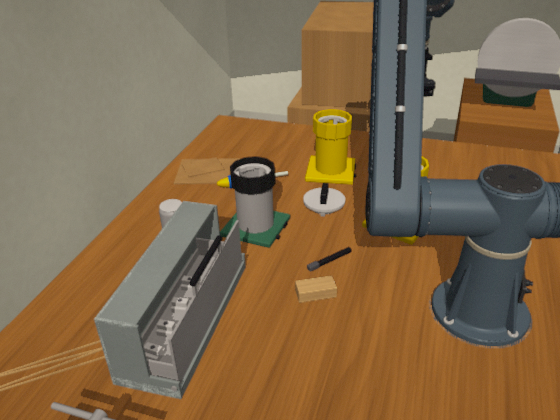

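View pics/top0.png

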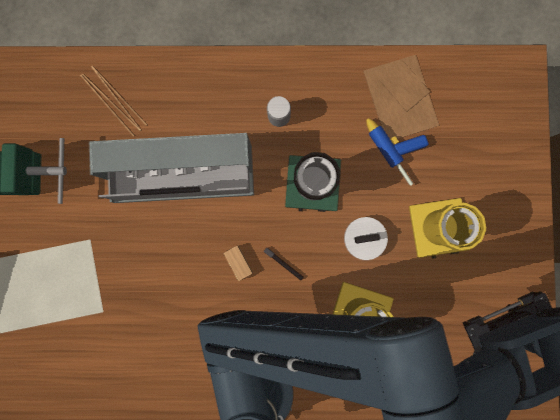

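The side view shows the bin rack at (180,290), the grey drum with its black collar at (254,175) and the cap at (324,200). In the top view the bin spans (90–252,135–200), the drum mouth is at (317,175) and the cap at (367,238), with the offcut, marker, tin and glue gun around them. I'll magnify the parts that matter.

Run:
```python
import cv2,numpy as np
t=cv2.imread('pics/top0.png'); s=cv2.imread('pics/side0.png')
f=lambda im,x,y,w,h,W,H: cv2.resize(im[y:y+h,x:x+w],(W,H),interpolation=cv2.INTER_CUBIC)
a=f(t,85,130,175,75,700,300)      # x4
b=f(t,285,140,60,60,300,300); c=f(t,340,210,54,60,270,300)  # x5
d=f(s,225,150,60,60,200,200)
o=np.zeros((600,800,3),np.uint8); o[:300,:700]=a; o[300:,:300]=b; o[300:,300:570]=c
o[300:500,570:770]=f(s,224,152,60,60,200,200)
cv2.imwrite('pics/z0.png',o)
```

```text
(no output)
```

View pics/z0.png

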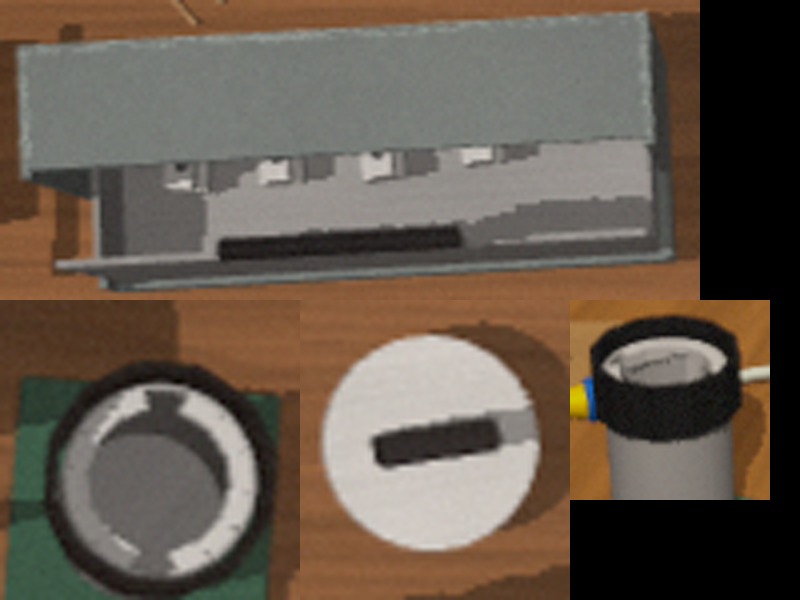

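The four nuts lie at the bin's back, at montage (180,175), (273,170), (376,160) and (478,155), and a fifth slot looks empty. The drum's notches are at about full-image (318.4,159.6) and (315.4,194). The cap's flange centre is at about (366,238). I'll measure these now.

```bash
cat > h.py <<'E'
import cv2,numpy as np
from scipy.spatial.transform import Rotation as Ro
from rig import bot,viewer
def cap(n,f=None):
    c=viewer.capture(n)
    if f: cv2.imwrite(f'pics/{f}.png',c['color'][:,:,::-1])
    return c
def ray(c,px,z):
    C=-c['R'].T@c['t']; d=c['R'].T@np.linalg.inv(c['camera_matrix'])@[px[0],px[1],1.]
    return C+d*(z-C[2])/d[2]
def proj(c,P):
    q=c['camera_matrix']@(c['R']@np.asarray(P).T+np.reshape(c['t'],(3,1))); return (q[:2]/q[2]).T
def blob(c,box,fn):
    x0,y0,x1,y1=box; im=c['color'][y0:y1,x0:x1].astype(int)
    m=fn(im).astype(np.uint8); n,l,s,ce=cv2.connectedComponentsWithStats(m)
    i=1+np.argmax(s[1:,4]); ys,xs=np.nonzero(l==i)
    return np.c_[xs+x0,ys+y0].astype(np.float32)
def tool(yaw,tilt=0,ref=0):
    """tool down; tool y axis at world heading yaw; tilt: body leans towards heading ref+180 (tip points forward ref)"""
    z=np.array([0,0,-1.]); y=np.array([np.cos(np.radians(yaw)),np.sin(np.radians(yaw)),0]); x=np.cross(y,z)
    R=np.c_[x,y,z]
    a=np.array([-np.sin(np.radians(ref)),np.cos(np.radians(ref)),0])
    return Ro.from_rotvec(-np.radians(tilt)*a).as_matrix()@R
def go(p,R=None):
    s=bot.read_state(); R0=s['tcp_rot']; R=R0 if R is None else R
    off=R0.T@(np.asarray(p)-s['position']); dr=Ro.from_matrix(R0.T@R).as_rotvec(degrees=True)
    if abs(dr[2])>90: # half-turn equivalence
        R2=R@np.diag([-1,-1,1.]); dr=Ro.from_matrix(R0.T@R2).as_rotvec(degrees=True)
    print('off',np.round(off,4).tolist(),'dr',np.round(dr,1).tolist(),'rows',round(max(np.linalg.norm(off)/.0417,np.linalg.norm(dr)/7.16),1)); return off,dr
E
python3 - <<'E'
from h import *
c=cap('top'); s=cap('side')
black=lambda im:im.max(2)<45
white=lambda im:(im.min(2)>140)&(im.max(2)-im.min(2)<45)
fl=blob(c,(340,212,394,265),lambda im:((im.max(2)-im.min(2)<35)&(im.min(2)>95)))
h=cv2.convexHull(fl); print('flange',ray(c,cv2.fitEllipse(h)[0],.033),cv2.fitEllipse(h))
g=blob(c,(350,225,388,252),black); r=cv2.minAreaRect(g); print('grip',r,ray(c,r[0],.067))
v=cv2.fitLine(g,2,0,.01,.01).ravel(); a=ray(c,v[2:]-10*v[:2],.067);b=ray(c,v[2:]+10*v[:2],.067); print('ang',np.degrees(np.arctan2(*(b-a)[[1,0]])))
g=blob(c,(130,180,210,200),black); r=cv2.minAreaRect(g); print('bar',r,ray(c,r[0],.187))
v=cv2.fitLine(g,2,0,.01,.01).ravel(); a=ray(c,v[2:]-10*v[:2],.182);b=ray(c,v[2:]+10*v[:2],.182); print('ang',np.degrees(np.arctan2(*(b-a)[[1,0]])))
k=blob(c,(285,140,350,206),black); hh=cv2.convexHull(k); e=cv2.fitEllipse(hh); print('collar',e,ray(c,e[0],.191))
n1=ray(c,(318.4,159.6),.175);n2=ray(c,(315.4,194),.175);print('notch',n1,n2,(n1+n2)/2,np.degrees(np.arctan2(*(n1-n2)[[1,0]])))
gr=blob(c,(280,145,350,220),lambda im:(im[:,:,1]>im[:,:,0]+12)&(im[:,:,1]>im[:,:,2]))
r=cv2.minAreaRect(gr);P=np.array([ray(c,p,.016) for p in cv2.boxPoints(r)]);print('foot',P.mean(0),[np.degrees(np.arctan2(*(P[i+1]-P[i])[[1,0]])) for i in range(3)],[np.linalg.norm(P[i+1]-P[i]) for i in range(3)])
# side checks: where does estimated flange / collar project
k=blob(s,(225,155,285,200),black); print('side collar',k.min(0),k.max(0))
E
```

```text
flange [ 0.43649729 -0.30646062  0.033     ] ((365.5697326660156, 238.0908660888672), (42.508270263671875, 43.266910552978516), 108.34518432617188)
grip ((355.20001220703125, 240.10003662109375), (4.110960960388184, 0.9486832022666931), 71.56504821777344) [ 0.43114131 -0.27267611  0.067     ]
ang -165.86386945601132
bar ((169.441650390625, 190.56614685058594), (5.05264139175415, 59.196990966796875), 86.42366790771484) [0.55583109 0.2071757  0.187     ]
ang -86.6360108535241
collar ((316.5075988769531, 175.63494873046875), (46.234371185302734, 47.02640151977539), 18.056766510009766) [ 0.59238914 -0.16034181  0.191     ]
notch [ 0.63520374 -0.16636466  0.175     ] [ 0.54782149 -0.15833567  0.175     ] [ 0.59151261 -0.16235017  0.175     ] -5.249796847846804
foot [ 0.59361289 -0.16036522  0.016     ] [np.float64(-4.453464669928648), np.float64(-94.52161117585324), np.float64(175.172350280741)] [np.float64(0.14622008106490414), np.float64(0.14712652889355055), np.float64(0.14609161711215712)]
side collar [230. 157.] [274. 193.]
```

Run:
```python
from h import *
go([.556,.207,.30],tool(3.4))
```

```text
off [0.5925, -0.5954, -0.0772] dr [-0.1, -0.1, -70.1] rows 20.2
```

Emit:
servo_tool(
  targets=[
    {"offset":[0,0,-0.04],"dr":[0,0,0]},
    {"offset":[0,0,-0.077],"dr":[0,0,0]},
    {"offset":[0.5925,-0.5954,-0.077],"dr":[0,0,-70]},
    {"offset":[0.5925,-0.5954,-0.077],"dr":[0,0,-70]},
    {"offset":[0.5925,-0.5954,-0.077],"dr":[0,0,-70]},
    {"offset":[0.5925,-0.5954,-0.077],"dr":[0,0,-70]},
    {"offset":[0.5925,-0.5954,-0.077],"dr":[0,0,-70]},
    {"offset":[0.5925,-0.5954,-0.077],"dr":[0,0,-70]},
    {"offset":[0.5925,-0.5954,-0.077],"dr":[0,0,-70]},
    {"offset":[0.5925,-0.5954,-0.077],"dr":[0,0,-70]},
    {"offset":[0.5925,-0.5954,-0.077],"dr":[0,0,-70]},
    {"offset":[0.5925,-0.5954,-0.077],"dr":[0,0,-70]},
    {"offset":[0.5925,-0.5954,-0.077],"dr":[0,0,-70]},
    {"offset":[0.5925,-0.5954,-0.077],"dr":[0,0,-70]},
    {"offset":[0.5925,-0.5954,-0.077],"dr":[0,0,-70]},
    {"offset":[0.5925,-0.5954,-0.077],"dr":[0,0,-70]},
    {"offset":[0.5925,-0.5954,-0.077],"dr":[0,0,-70]},
    {"offset":[0.5925,-0.5954,-0.077],"dr":[0,0,-70]},
    {"offset":[0.5925,-0.5954,-0.077],"dr":[0,0,-70]},
    {"offset":[0.5925,-0.5954,-0.077],"dr":[0,0,-70]},
  ],
  gripper=-1,
)

```text
time_s: 1.87
position: [0.5231, 0.1253, 0.2995]
tcp_rot: [[-0.057, 0.998, -0.0], [0.998, 0.057, -0.0], [-0.0, -0.0, -1.0]]
force: [0.6, -0.7, 0.9]
opening: 0.999
grasp_force: 0.0
```

Emit:
servo_tool(
  targets=[
    {"offset":[0.04,0.019,0],"dr":[0,0,0]},
    {"offset":[0.08,0.0376,0],"dr":[0,0,0]},
    {"offset":[0.08,0.0376,0.03],"dr":[0,0,0]},
    {"offset":[0.08,0.0376,0.07],"dr":[0,0,0]},
    {"offset":[0.08,0.0376,0.07],"dr":[0,0,0]},
    {"offset":[0.08,0.0376,0.07],"dr":[0,0,0]},
  ],
)

```text
time_s: 2.37
position: [0.5539, 0.2049, 0.2275]
tcp_rot: [[-0.057, 0.998, -0.007], [0.998, 0.057, -0.001], [-0.001, -0.007, -1.0]]
force: [0.6, -0.1, 0.9]
opening: 0.999
grasp_force: 0.0
```

Run:
```python
from h import *
s=bot.read_state();print(s['position'])
t=cap('top');a=cap('side')
o=np.zeros((420,800,3),np.uint8);o[:400,:400]=cv2.resize(t['color'][110:230,80:280][:,:,::-1],(400,240)) if 0 else cv2.resize(t['color'][100:250,100:250][:,:,::-1],(400,400));o[:400,400:]=cv2.resize(a['color'][180:330,130:280][:,:,::-1],(400,400))
cv2.imwrite('pics/a1.png',o)
```

```text
[0.55394037 0.20491454 0.22750178]
```

View pics/a1.png

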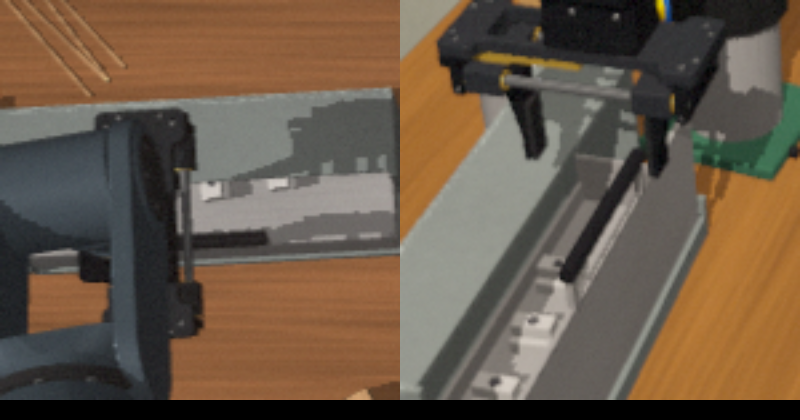

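The fingers, at (530,150) and (655,170) in the side crop, straddle the bar line. I'll go down and grip.

Emit:
servo_tool(
  targets=[
    {"offset":[0.001,0.002,0.03],"dr":[0,0,0]},
    {"offset":[0.001,0.002,0.062],"dr":[0,0,0]},
    {"offset":[0.001,0.002,0.064],"dr":[0,0,0]},
    {"offset":[0.001,0.002,0.064],"dr":[0,0,0]},
  ],
)

```text
time_s: 2.8
position: [0.5638, 0.2066, 0.1767]
tcp_rot: [[-0.056, 0.998, 0.018], [0.998, 0.056, 0.003], [0.001, 0.018, -1.0]]
force: [-10.2, -2.3, 33.7]
opening: 0.99
grasp_force: 16.5
```

Emit:
servo_tool(
  targets=[
    {"offset":[0,0,0],"dr":[0,0,0]},
    {"offset":[0,0,0],"dr":[0,0,0]},
    {"offset":[0,0,0],"dr":[0,0,0]},
    {"offset":[0,0,0],"dr":[0,0,0]},
    {"offset":[0,0,0],"dr":[0,0,0]},
    {"offset":[0,0,0],"dr":[0,0,0]},
    {"offset":[0,0,0],"dr":[0,0,0]},
    {"offset":[0,0,0],"dr":[0,0,0]},
    {"offset":[0,0,0],"dr":[0,0,0]},
    {"offset":[0,0,0],"dr":[0,0,0]},
  ],
  gripper=1,
)

```text
time_s: 3.63
position: [0.5571, 0.206, 0.1651]
tcp_rot: [[-0.057, 0.998, -0.002], [0.998, 0.057, -0.0], [-0.0, -0.002, -1.0]]
force: [0.1, 0.6, 0.6]
opening: 0.324
grasp_force: 0.0
```

The back finger brushed the roof edge, which starts 55 mm behind the hinge, and it is clear now. I'll finish closing.

Emit:
servo_tool(
  targets=[
    {"offset":[0,0,0],"dr":[0,0,0]},
    {"offset":[0,0,0],"dr":[0,0,0]},
    {"offset":[0,0,0],"dr":[0,0,0]},
    {"offset":[0,0,0],"dr":[0,0,0]},
    {"offset":[0,0,0],"dr":[0,0,0]},
    {"offset":[0,0,0],"dr":[0,0,0]},
  ],
  gripper=1,
)

```text
time_s: 4.13
position: [0.5544, 0.206, 0.1648]
tcp_rot: [[-0.057, 0.998, -0.008], [0.998, 0.057, -0.001], [-0.001, -0.008, -1.0]]
force: [-5.1, -1.3, 3.6]
opening: 0.154
grasp_force: 30.0
```

Run:
```python
import numpy as np
# arc offsets, tool frame (x=+y, y=+x, z down): y=-.152 sin, z=.152(1-cos)
for a in np.linspace(0,1.07,13)[1:]: print(round(np.degrees(a),1),round(-.152*np.sin(a),4),round(.152*(1-np.cos(a)),4))
```

```text
5.1 -0.0135 0.0006
10.2 -0.027 0.0024
15.3 -0.0402 0.0054
20.4 -0.0531 0.0096
25.5 -0.0655 0.0149
30.7 -0.0775 0.0212
35.8 -0.0888 0.0287
40.9 -0.0995 0.0371
46.0 -0.1093 0.0464
51.1 -0.1183 0.0565
56.2 -0.1263 0.0674
61.3 -0.1333 0.079
```

Emit:
servo_tool(
  targets=[
    {"offset":[0,-0.0135,0.0006],"dr":[0,0,0]},
    {"offset":[0,-0.027,0.0024],"dr":[0,0,0]},
    {"offset":[0,-0.0402,0.0054],"dr":[0,0,0]},
    {"offset":[0,-0.0531,0.0096],"dr":[0,0,0]},
    {"offset":[0,-0.0655,0.0149],"dr":[0,0,0]},
    {"offset":[0,-0.0775,0.0212],"dr":[0,0,0]},
    {"offset":[0,-0.0888,0.0287],"dr":[0,0,0]},
    {"offset":[0,-0.0995,0.0371],"dr":[0,0,0]},
    {"offset":[0,-0.1093,0.0464],"dr":[0,0,0]},
    {"offset":[0,-0.1183,0.0565],"dr":[0,0,0]},
    {"offset":[0,-0.1263,0.0674],"dr":[0,0,0]},
    {"offset":[0,-0.1318,0.0764],"dr":[0,0,0]},
    {"offset":[0,-0.1318,0.0764],"dr":[0,0,0]},
    {"offset":[0,-0.1318,0.0764],"dr":[0,0,0]},
    {"offset":[0,-0.1318,0.0764],"dr":[0,0,0]},
    {"offset":[0,-0.1318,0.0764],"dr":[0,0,0]},
  ],
)

```text
time_s: 5.47
position: [0.4282, 0.1996, 0.0896]
tcp_rot: [[-0.056, 0.998, 0.003], [0.998, 0.056, 0.002], [0.001, 0.004, -1.0]]
force: [2.7, 5.2, -1.7]
opening: 0.141
grasp_force: 30.1
```

Good. I'll open partway, lift and withdraw, and then look.

Emit:
servo_tool(
  targets=[
    {"offset":[0,0,0],"dr":[0,0,0]},
    {"offset":[0,0,0],"dr":[0,0,0]},
    {"offset":[0,0,0],"dr":[0,0,0]},
    {"offset":[0,0,0],"dr":[0,0,0]},
    {"offset":[0,0,0],"dr":[0,0,0]},
    {"offset":[0,0,0],"dr":[0,0,0]},
    {"offset":[0,0,-0.03],"dr":[0,0,0]},
    {"offset":[0,0,-0.06],"dr":[0,0,0]},
    {"offset":[0,0,-0.1],"dr":[0,0,0]},
    {"offset":[0,0,-0.14],"dr":[0,0,0]},
    {"offset":[-0.04,-0.02,-0.18],"dr":[0,0,7]},
    {"offset":[-0.22,0.02,-0.2],"dr":[0,0,90]},
    {"offset":[-0.22,0.02,-0.2],"dr":[0,0,90]},
    {"offset":[-0.22,0.02,-0.2],"dr":[0,0,90]},
    {"offset":[-0.22,0.02,-0.2],"dr":[0,0,90]},
    {"offset":[-0.22,0.02,-0.2],"dr":[0,0,90]},
    {"offset":[-0.22,0.02,-0.2],"dr":[0,0,90]},
    {"offset":[-0.22,0.02,-0.2],"dr":[0,0,90]},
  ],
  gripper=-0.3,
)

```text
time_s: 6.97
position: [0.4593, -0.0222, 0.2895]
tcp_rot: [[0.814, 0.581, 0.001], [0.581, -0.814, -0.001], [0.0, 0.001, -1.0]]
force: [0.5, -0.7, -0.1]
opening: 0.646
grasp_force: 0.0
```

Run:
```python
from h import *
t=cap('top','t2');a=cap('side','s2')
o=np.zeros((600,800,3),np.uint8);o[:340,:]=cv2.resize(t['color'][130:215,75:275][:,:,::-1],(800,340),interpolation=2)
o[340:,:390]=cv2.resize(a['color'][220:380,100:260][:,:,::-1],(390,260),interpolation=2);o[340:,400:800]=cv2.resize(t['color'][100:360,75:475][:,:,::-1],(400,260))
cv2.imwrite('pics/a2.png',o)
```

```text
(no output)
```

View pics/a2.png

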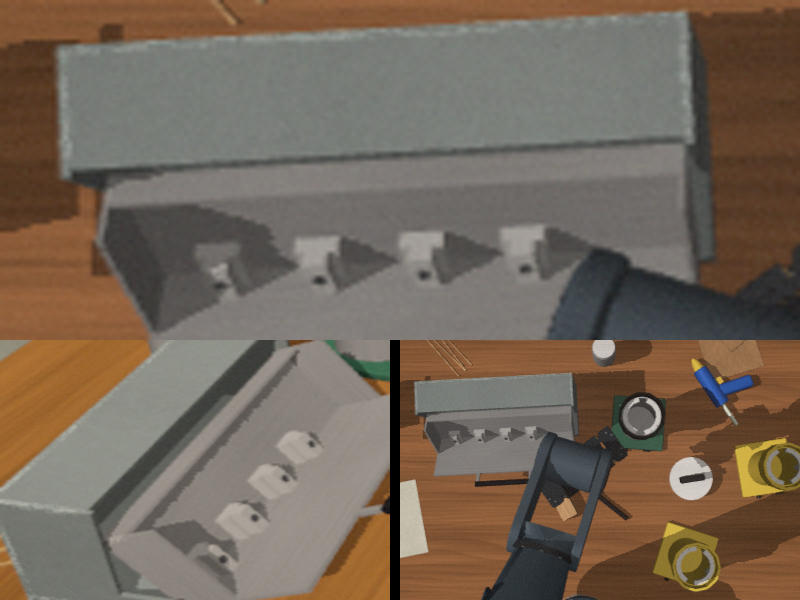

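All four nuts have slid to the corner. Their foot tops and holes are at montage x≈220, 319, 423 and 525, y≈270–285, and the ribs point up the slope. I'll triangulate the holes.

Run:
```python
from h import *
t=cap('top');a=cap('side')
T=[(130,201.2),(154.75,200),(180.75,198.5),(206.25,197.2)];S=[(191.1,354.2),(205.4,329.5),(219.4,306.2),(228.4,282.8)]
P=lambda c:c['camera_matrix']@np.c_[c['R'],c['t']]
X=cv2.triangulatePoints(P(t),P(a),np.array(T).T.astype(float),np.array(S).T.astype(float));X=(X[:3]/X[3]).T
h=np.array([.555,.206]);u=np.array([np.cos(np.radians(3.4)),np.sin(np.radians(3.4))]);v=np.array([-u[1],u[0]])
for i,p in enumerate(X):
    q=ray(t,T[i],.0567); print(p.round(4),'fwd',round((p[:2]-h)@u,4),'lat',round((p[:2]-h)@v,4),'| plane',q.round(4),round((q[:2]-h)@u,4),round((q[:2]-h)@v,4))
```

```text
[0.5374 0.3455 0.0578] fwd -0.0093 lat 0.1403 | plane [0.5388 0.3463 0.0567] -0.0079 0.141
[0.5396 0.2771 0.0563] fwd -0.0112 lat 0.0719 | plane [0.542  0.278  0.0567] -0.0087 0.0726
[0.5417 0.205  0.0542] fwd -0.0133 lat -0.0002 | plane [0.5461 0.2062 0.0567] -0.0089 0.0007
[0.5472 0.1345 0.0592] fwd -0.0121 lat -0.0709 | plane [0.5496 0.1357 0.0567] -0.0096 -0.0698
```

```bash
cat >> h.py <<'E'
U=np.array([np.cos(np.radians(3.4)),np.sin(np.radians(3.4)),0]);V=np.array([-U[1],U[0],0]);H=np.array([.5565,.206,0])
LAT=dict(A=.1405,B=.072,C=0.,D=-.070)
RN=tool(-86.6,36,3.4)
def nut(k,back=0): return H+.002*U+LAT[k]*V+np.array([0,0,.0475])-RN[:,2]*back
DRUM=np.array([.5925,-.161,.175])
E
python3 - <<'E'
from h import *
go(nut('D',.12),RN); print(RN.round(2))
E
```

```text
off [0.1172, -0.1022, 0.1444] dr [-10.3, 35.0, 31.8] rows 6.8
[[ 0.81  0.06  0.59]
 [ 0.05 -1.    0.03]
 [ 0.59  0.   -0.81]]
```

Emit:
servo_tool(
  targets=[
    {"offset":[0.117,-0.102,0.02],"dr":[-10.3,35,31.8]},
    {"offset":[0.117,-0.102,0.02],"dr":[-10.3,35,31.8]},
    {"offset":[0.117,-0.102,0.02],"dr":[-10.3,35,31.8]},
    {"offset":[0.117,-0.102,0.02],"dr":[-10.3,35,31.8]},
    {"offset":[0.117,-0.102,0.06],"dr":[-10.3,35,31.8]},
    {"offset":[0.117,-0.102,0.1],"dr":[-10.3,35,31.8]},
    {"offset":[0.117,-0.102,0.144],"dr":[-10.3,35,31.8]},
    {"offset":[0.117,-0.102,0.144],"dr":[-10.3,35,31.8]},
    {"offset":[0.117,-0.102,0.144],"dr":[-10.3,35,31.8]},
    {"offset":[0.117,-0.102,0.144],"dr":[-10.3,35,31.8]},
    {"offset":[0.117,-0.102,0.144],"dr":[-10.3,35,31.8]},
  ],
  gripper=-0.15,
)

```text
time_s: 8.08
position: [0.5057, 0.1442, 0.1816]
tcp_rot: [[0.827, 0.084, 0.556], [0.065, -0.996, 0.053], [0.559, -0.008, -0.829]]
force: [0.0, 0.6, 0.7]
opening: 0.577
grasp_force: 0.0
```

Run:
```python
from h import *
s=bot.read_state();print(s['position'],s['opening'],s['force'])
go(nut('D',.0),RN)
```

```text
[0.50574595 0.14415595 0.18163975] 0.5770573452421758 [0.02355225 0.58092396 0.74877264]
off [-0.0284, 0.0137, 0.1425] dr [-1.2, 2.0, 0.9] rows 3.5
```

Emit:
servo_tool(
  targets=[
    {"offset":[-0.0284,0.0137,0.06],"dr":[-1.2,2,0.9]},
    {"offset":[-0.0284,0.0137,0.06],"dr":[-1.2,2,0.9]},
    {"offset":[-0.0284,0.0137,0.06],"dr":[-1.2,2,0.9]},
    {"offset":[-0.0284,0.0137,0.06],"dr":[-1.2,2,0.9]},
  ],
)

```text
time_s: 8.42
position: [0.5213, 0.1468, 0.1551]
tcp_rot: [[0.84, 0.079, 0.536], [0.051, -0.996, 0.066], [0.54, -0.028, -0.842]]
force: [-0.7, 0.8, -0.9]
opening: 0.577
grasp_force: 0.0
```

Run:
```python
from h import *
s=bot.read_state();print(s['position'],s['opening'],s['force'])
go(nut('D',.0),RN)
```

```text
[0.52132775 0.1467571  0.155086  ] 0.5768448415477468 [-0.71797643  0.8315565  -0.89064149]
off [-0.0239, 0.0168, 0.112] dr [-2.0, 3.4, 0.0] rows 2.8
```

Run:
```python
from h import *
s=bot.read_state();print(np.round(s['joint_positions'],1),np.round(s['qvel'],2),s['position'])
```

```text
[  2.5  25.5 122.7 107.1   2.6 -18. ] [  -0.93   10.71   10.16  124.01   23.61 -124.78] [0.52132775 0.1467571  0.155086  ]
```

Emit:
servo_tool(
  targets=[
    {"offset":[-0.024,0.0168,0.01],"dr":[-2,3.4,0]},
    {"offset":[-0.024,0.0168,0.01],"dr":[-2,3.4,0]},
    {"offset":[-0.024,0.0168,0.01],"dr":[-2,3.4,0]},
    {"offset":[-0.024,0.0168,0.01],"dr":[-2,3.4,0]},
    {"offset":[-0.024,0.0168,0.01],"dr":[-2,3.4,0]},
  ],
)

```text
time_s: 8.83
position: [0.5076, 0.1475, 0.1367]
tcp_rot: [[0.819, 0.087, 0.567], [0.045, -0.995, 0.087], [0.572, -0.046, -0.819]]
force: [0.3, 0.2, 0.5]
opening: 0.573
grasp_force: 0.0
```

Run:
```python
from h import *
s=bot.read_state();print(np.round(s['joint_positions'],1),np.round(s['qvel'],2),s['position'])
go(nut('D',.0),RN)
```

```text
[  1.7  28.5 127.2 158.9  11.2 -70.5] [  -2.07    7.19   10.19  123.03   20.7  -124.69] [0.50758081 0.14745299 0.13673628]
off [-0.0064, 0.02, 0.1033] dr [-3.0, 1.1, -0.2] rows 2.5
```

Run:
```python
from h import *
go(nut('A',.08),RN)
```

```text
off [-0.0088, -0.1944, 0.0346] dr [-3.0, 1.1, -0.2] rows 4.7
```

Emit:
servo_tool(
  targets=[
    {"offset":[-0.009,-0.06,0.01],"dr":[-3,1.1,-0.2]},
    {"offset":[-0.009,-0.09,0.015],"dr":[-3,1.1,-0.2]},
    {"offset":[-0.009,-0.12,0.02],"dr":[-3,1.1,-0.2]},
    {"offset":[-0.009,-0.15,0.03],"dr":[-3,1.1,-0.2]},
    {"offset":[-0.009,-0.194,0.035],"dr":[-3,1.1,-0.2]},
    {"offset":[-0.009,-0.194,0.035],"dr":[-3,1.1,-0.2]},
    {"offset":[-0.009,-0.194,0.035],"dr":[-3,1.1,-0.2]},
    {"offset":[-0.009,-0.194,0.035],"dr":[-3,1.1,-0.2]},
    {"offset":[-0.009,-0.194,0.035],"dr":[-3,1.1,-0.2]},
    {"offset":[-0.009,-0.194,0.035],"dr":[-3,1.1,-0.2]},
    {"offset":[-0.009,-0.194,0.035],"dr":[-3,1.1,-0.2]},
    {"offset":[-0.009,-0.194,0.035],"dr":[-3,1.1,-0.2]},
    {"offset":[-0.009,-0.194,0.035],"dr":[-3,1.1,-0.2]},
    {"offset":[-0.009,-0.194,0.035],"dr":[-3,1.1,-0.2]},
  ],
)

```text
time_s: 10.0
position: [0.5025, 0.3393, 0.1091]
tcp_rot: [[0.806, 0.057, 0.59], [0.042, -0.998, 0.039], [0.591, -0.006, -0.807]]
force: [-0.5, -0.6, -0.1]
opening: 0.573
grasp_force: 0.0
```

Run:
```python
from h import *
s=bot.read_state();print(np.round(s['joint_positions'],1),np.round(s['qvel'],2),s['position'])
go(nut('A',.0),RN)
```

```text
[  31.5   35.9  113.5  262.    16.1 -148.1] [-1.13 -0.37  0.02 -0.13 -0.09  0.04] [0.50250078 0.33927155 0.10905495]
off [0.0023, -0.004, 0.078] dr [-0.2, -0.2, -0.3] rows 1.9
```

Joint 4 has wound to its limit through the wrist singularity. I'll go back the way I came, unwind it, and use a small tilt for D, C and B.

Emit:
servo_tool(
  targets=[
    {"offset":[0,0.03,-0.02],"dr":[0,0,0]},
    {"offset":[0,0.06,-0.04],"dr":[0,0,0]},
    {"offset":[0,0.09,-0.05],"dr":[0,0,0]},
    {"offset":[0,0.12,-0.05],"dr":[0,0,0]},
    {"offset":[0,0.15,-0.05],"dr":[0,0,0]},
    {"offset":[0,0.18,-0.05],"dr":[0,0,0]},
    {"offset":[0,0.21,-0.05],"dr":[0,0,0]},
    {"offset":[0,0.21,-0.05],"dr":[0,0,0]},
    {"offset":[0,0.21,-0.05],"dr":[0,0,0]},
    {"offset":[0,0.21,-0.05],"dr":[0,0,0]},
    {"offset":[0,0.21,-0.05],"dr":[0,0,0]},
    {"offset":[0,0.21,-0.05],"dr":[0,0,0]},
    {"offset":[0,0.21,-0.05],"dr":[0,0,0]},
  ],
)

```text
time_s: 11.08
position: [0.4857, 0.1282, 0.1483]
tcp_rot: [[0.805, 0.057, 0.591], [0.042, -0.998, 0.039], [0.592, -0.007, -0.806]]
force: [0.4, 0.1, 0.4]
opening: 0.572
grasp_force: 0.0
```

Run:
```python
from h import *
s=bot.read_state();print(np.round(s['joint_positions'],1),np.round(s['qvel'],2),s['position'])
for (t,hd) in((32,25),(25,40),(15,40)): go([.50,.13,.17],tool(-86.6,t,hd))
```

```text
[  1.   26.6 131.  173.1  13.9 -84.9] [ 1.3   0.16 -0.35 -0.38  0.04  0.3 ] [0.48566099 0.1282193  0.1483201 ]
off [0.0244, -0.0011, -0.0089] dr [10.8, -6.4, 3.3] rows 1.8
off [0.0244, -0.0011, -0.0089] dr [13.9, -16.0, 4.3] rows 3.0
off [0.0244, -0.0011, -0.0089] dr [8.2, -24.2, 2.5] rows 3.6
```

Emit:
servo_tool(
  targets=[
    {"offset":[0.01,0,-0.02],"dr":[7,-4,2]},
    {"offset":[0.02,0,-0.02],"dr":[10.8,-6.4,3.3]},
    {"offset":[0.024,0,-0.02],"dr":[10.8,-6.4,3.3]},
    {"offset":[0.024,0,-0.02],"dr":[13.9,-16,4.3]},
    {"offset":[0.024,0,-0.02],"dr":[13.9,-16,4.3]},
    {"offset":[0.024,0,-0.02],"dr":[13.9,-16,4.3]},
    {"offset":[0.024,0,-0.02],"dr":[13.9,-16,4.3]},
    {"offset":[0.024,0,-0.02],"dr":[8.2,-24.2,2.5]},
    {"offset":[0.024,0,-0.02],"dr":[8.2,-24.2,2.5]},
    {"offset":[0.024,0,-0.02],"dr":[8.2,-24.2,2.5]},
    {"offset":[0.024,0,-0.02],"dr":[8.2,-24.2,2.5]},
    {"offset":[0.024,0,-0.02],"dr":[8.2,-24.2,2.5]},
  ],
)

```text
time_s: 12.08
position: [0.4956, 0.1425, 0.1799]
tcp_rot: [[0.909, 0.134, 0.395], [0.035, -0.968, 0.249], [0.416, -0.213, -0.884]]
force: [0.3, 0.2, -0.3]
opening: 0.577
grasp_force: 0.0
```

```bash
sed -i 's/^RN=.*/RN=tool(-86.6,9,3.4)/; s/^def nut.*/def nut(k,back=0,s=.004,R=None):\n    R=RN if R is None else R; return H-.0005*U+LAT[k]*V+np.array([0,0,.0507])-R[:,2]*(back-s)/' h.py
python3 - <<'E'
from h import *
s=bot.read_state();print(np.round(s['joint_positions'],1),np.round(s['qvel'],2),s['position'])
go(nut('D',.07),RN)
E
```

```text
[ -6.9  20.4 120.4  46.6  23.9  37.3] [  -0.53   -1.95  -23.46 -123.61   33.6   124.78] [0.49555156 0.14248182 0.17987811]
off [0.0225, 0.0277, 0.0763] dr [-13.1, -15.7, 0.7] rows 2.9
```

Emit:
servo_tool(
  targets=[
    {"offset":[0.0225,0.0277,0.03],"dr":[-13,-15.7,0.7]},
    {"offset":[0.0225,0.0277,0.05],"dr":[-13,-15.7,0.7]},
    {"offset":[0.0225,0.0277,0.076],"dr":[-13,-15.7,0.7]},
    {"offset":[0.0225,0.0277,0.076],"dr":[-13,-15.7,0.7]},
    {"offset":[0.0225,0.0277,0.076],"dr":[-13,-15.7,0.7]},
    {"offset":[0.0225,0.0277,0.076],"dr":[-13,-15.7,0.7]},
    {"offset":[0.0225,0.0277,0.076],"dr":[-13,-15.7,0.7]},
  ],
)

```text
time_s: 12.67
position: [0.5509, 0.1367, 0.116]
tcp_rot: [[0.985, 0.062, 0.158], [0.061, -0.998, 0.014], [0.159, -0.004, -0.987]]
force: [-0.5, 0.1, -0.1]
opening: 0.575
grasp_force: 0.0
```

Run:
```python
from h import *
s=bot.read_state();print(np.round(s['joint_positions'],1),np.round(s['qvel'],2),s['position'])
go(nut('D',0),RN)
```

```text
[  2.4  31.8 102.9   0.7  36.2  88.4] [-1.64 -1.57  3.55  0.81  0.11 -0.31] [0.5508712  0.13665531 0.11601304]
off [-0.0013, 0.0014, 0.0699] dr [-0.2, -0.1, 0.1] rows 1.7
```

Emit:
servo_tool(
  targets=[
    {"offset":[-0.001,0.0014,0.03],"dr":[0,0,0]},
    {"offset":[-0.001,0.0014,0.055],"dr":[0,0,0]},
    {"offset":[-0.001,0.0014,0.07],"dr":[0,0,0]},
    {"offset":[-0.001,0.0014,0.07],"dr":[0,0,0]},
    {"offset":[-0.001,0.0014,0.07],"dr":[0,0,0]},
  ],
)

```text
time_s: 13.08
position: [0.5593, 0.1337, 0.0469]
tcp_rot: [[0.986, 0.058, 0.156], [0.057, -0.998, 0.012], [0.156, -0.003, -0.988]]
force: [0.3, 0.1, 0.2]
opening: 0.574
grasp_force: 0.0
```

Emit:
servo_tool(
  targets=[
    {"offset":[0,0,0],"dr":[0,0,0]},
    {"offset":[0,0,0],"dr":[0,0,0]},
    {"offset":[0,0,0],"dr":[0,0,0]},
    {"offset":[0,0,0],"dr":[0,0,0]},
    {"offset":[0,0,0],"dr":[0,0,0]},
    {"offset":[0,0,0],"dr":[0,0,0]},
  ],
  gripper=1,
)

```text
time_s: 13.58
position: [0.5615, 0.134, 0.0482]
tcp_rot: [[0.985, 0.058, 0.16], [0.057, -0.998, 0.011], [0.16, -0.002, -0.987]]
force: [-2.7, 0.8, 7.4]
opening: 0.338
grasp_force: 30.2
```

```bash
cat >> h.py <<'E'
RD=tool(-86.6-18,0,-15)
E
python3 - <<'E'
from h import *
s=bot.read_state();print(s['position'])
go(nut('D',.16),RN);go(DRUM+[0,0,.08],RD)
E
```

```text
[0.5615118  0.13403541 0.04823419]
off [-0.0002, -0.0024, -0.1586] dr [-0.1, -0.2, -0.1] rows 3.8
off [0.0468, 0.296, -0.2024] dr [-1.5, -9.1, 17.9] rows 8.7
```

Emit:
servo_tool(
  targets=[
    {"offset":[0,0,-0.03],"dr":[0,0,0]},
    {"offset":[0,0,-0.07],"dr":[0,0,0]},
    {"offset":[0,0,-0.11],"dr":[0,0,0]},
    {"offset":[0,0,-0.16],"dr":[0,0,0]},
    {"offset":[0.0468,0.296,-0.2024],"dr":[-1.5,-9.1,17.9]},
    {"offset":[0.0468,0.296,-0.2024],"dr":[-1.5,-9.1,17.9]},
    {"offset":[0.0468,0.296,-0.2024],"dr":[-1.5,-9.1,17.9]},
    {"offset":[0.0468,0.296,-0.2024],"dr":[-1.5,-9.1,17.9]},
    {"offset":[0.0468,0.296,-0.2024],"dr":[-1.5,-9.1,17.9]},
    {"offset":[0.0468,0.296,-0.2024],"dr":[-1.5,-9.1,17.9]},
    {"offset":[0.0468,0.296,-0.2024],"dr":[-1.5,-9.1,17.9]},
    {"offset":[0.0468,0.296,-0.2024],"dr":[-1.5,-9.1,17.9]},
    {"offset":[0.0468,0.296,-0.2024],"dr":[-1.5,-9.1,17.9]},
    {"offset":[0.0468,0.296,-0.2024],"dr":[-1.5,-9.1,17.9]},
    {"offset":[0.0468,0.296,-0.2024],"dr":[-1.5,-9.1,17.9]},
  ],
)

```text
time_s: 14.83
position: [0.5915, -0.1594, 0.2533]
tcp_rot: [[0.968, -0.251, -0.003], [-0.251, -0.968, 0.002], [-0.003, -0.001, -1.0]]
force: [0.1, -1.3, -0.1]
opening: 0.34
grasp_force: 30.0
```

Run:
```python
from h import *
s=bot.read_state();print(s['position'],s['opening'],s['grasp_force'],np.round(s['joint_positions'],0))
go(DRUM+[0,0,.01],RD)
```

```text
[ 0.59150836 -0.15936308  0.25325258] 0.340011207101267 29.998861849308014 [-26.  27.  82.   0.  71.  79.]
off [0.0016, 0.0014, 0.0682] dr [-0.1, 0.2, 0.0] rows 1.6
```

Emit:
servo_tool(
  targets=[
    {"offset":[0.001,0.001,0.04],"dr":[0,0,0]},
    {"offset":[0.001,0.001,0.068],"dr":[0,0,0]},
    {"offset":[0.001,0.001,0.068],"dr":[0,0,0]},
    {"offset":[0.001,0.001,0.068],"dr":[0,0,0]},
  ],
)

```text
time_s: 15.17
position: [0.5916, -0.1598, 0.1844]
tcp_rot: [[0.968, -0.25, -0.006], [-0.25, -0.968, 0.003], [-0.006, -0.001, -1.0]]
force: [0.4, -0.3, -0.3]
opening: 0.339
grasp_force: 30.0
```

Run:
```python
from h import *
s=bot.read_state();print(s['position'],s['opening'],s['grasp_force'],np.round(s['joint_positions'],0))
for k in 'CB': go(nut(k,.1),RN)
```

```text
[ 0.59162462 -0.15977584  0.18443978] 0.33878561059846346 29.99870002269745 [-26.  32.  86.   0.  63.  79.]
off [-0.14, -0.3405, 0.0403] dr [1.3, 9.3, -17.9] rows 8.9
off [-0.1622, -0.4091, 0.0405] dr [1.3, 9.3, -17.9] rows 10.6
```

Emit:
servo_tool(
  targets=[
    {"offset":[0,0,0],"dr":[0,0,0]},
    {"offset":[0,0,0],"dr":[0,0,0]},
    {"offset":[0,0,0],"dr":[0,0,0]},
    {"offset":[0,0,0],"dr":[0,0,0]},
    {"offset":[0,0,-0.03],"dr":[0,0,0]},
    {"offset":[0,0,-0.07],"dr":[0,0,0]},
    {"offset":[-0.14,-0.3405,-0.07],"dr":[1.3,9.3,-17.9]},
    {"offset":[-0.14,-0.3405,-0.07],"dr":[1.3,9.3,-17.9]},
    {"offset":[-0.14,-0.3405,-0.07],"dr":[1.3,9.3,-17.9]},
    {"offset":[-0.14,-0.3405,-0.07],"dr":[1.3,9.3,-17.9]},
    {"offset":[-0.14,-0.3405,-0.07],"dr":[1.3,9.3,-17.9]},
    {"offset":[-0.14,-0.3405,-0.07],"dr":[1.3,9.3,-17.9]},
    {"offset":[-0.14,-0.3405,-0.07],"dr":[1.3,9.3,-17.9]},
    {"offset":[-0.14,-0.3405,-0.07],"dr":[1.3,9.3,-17.9]},
    {"offset":[-0.14,-0.3405,-0.07],"dr":[1.3,9.3,-17.9]},
    {"offset":[-0.14,-0.3405,-0.03],"dr":[1.3,9.3,-17.9]},
    {"offset":[-0.14,-0.3405,0.01],"dr":[1.3,9.3,-17.9]},
    {"offset":[-0.14,-0.3405,0.04],"dr":[1.3,9.3,-17.9]},
    {"offset":[-0.14,-0.3405,0.04],"dr":[1.3,9.3,-17.9]},
    {"offset":[-0.14,-0.3405,0.04],"dr":[1.3,9.3,-17.9]},
  ],
  gripper=-0.15,
)

```text
time_s: 16.83
position: [0.543, 0.2024, 0.1455]
tcp_rot: [[0.986, 0.058, 0.159], [0.057, -0.998, 0.006], [0.159, 0.003, -0.987]]
force: [0.2, 1.1, 1.1]
opening: 0.573
grasp_force: 0.0
```

Run:
```python
from h import *
s=bot.read_state();print(s['position'],s['opening'],np.round(s['joint_positions'],0))
go(nut('C',0),RN)
```

```text
[0.54298287 0.20241081 0.14554013] 0.573198924667234 [ 10.  30. 100.  -2.  41.  98.]
off [-0.0021, -0.0031, 0.0997] dr [0.2, -0.2, -0.1] rows 2.4
```

Emit:
servo_tool(
  targets=[
    {"offset":[-0.001,-0.0028,0.04],"dr":[0,0,0]},
    {"offset":[-0.001,-0.0028,0.075],"dr":[0,0,0]},
    {"offset":[-0.001,-0.0028,0.0995],"dr":[0,0,0]},
    {"offset":[-0.001,-0.0028,0.0995],"dr":[0,0,0]},
    {"offset":[-0.001,-0.0028,0.0995],"dr":[0,0,0]},
  ],
)

```text
time_s: 17.25
position: [0.5606, 0.2059, 0.0495]
tcp_rot: [[0.985, 0.057, 0.165], [0.057, -0.998, 0.007], [0.165, 0.002, -0.986]]
force: [0.4, -0.4, 0.8]
opening: 0.578
grasp_force: 0.0
```

Emit:
servo_tool(
  targets=[
    {"offset":[0,0,0],"dr":[0,0,0]},
    {"offset":[0,0,0],"dr":[0,0,0]},
    {"offset":[0,0,0],"dr":[0,0,0]},
    {"offset":[0,0,0],"dr":[0,0,0]},
    {"offset":[0,0,0],"dr":[0,0,0]},
    {"offset":[0,0,0],"dr":[0,0,0]},
    {"offset":[0,0,0],"dr":[0,0,0]},
  ],
  gripper=1,
)

```text
time_s: 17.83
position: [0.5594, 0.206, 0.0492]
tcp_rot: [[0.985, 0.058, 0.164], [0.058, -0.998, 0.007], [0.164, 0.002, -0.986]]
force: [-0.3, -0.9, 7.0]
opening: 0.332
grasp_force: 30.0
```

Run:
```python
from h import *
s=bot.read_state();print(s['position'])
go(DRUM+[0,0,.08],RD)
```

```text
[0.55938427 0.20601851 0.04917795]
off [0.0453, 0.3688, -0.2002] dr [-1.3, -9.4, 17.9] rows 10.1
```

Emit:
servo_tool(
  targets=[
    {"offset":[0,0,-0.03],"dr":[0,0,0]},
    {"offset":[0,0,-0.07],"dr":[0,0,0]},
    {"offset":[0,0,-0.11],"dr":[0,0,0]},
    {"offset":[0,0,-0.16],"dr":[0,0,0]},
    {"offset":[0.0453,0.3688,-0.2],"dr":[-1.3,-9.4,17.9]},
    {"offset":[0.0453,0.3688,-0.2],"dr":[-1.3,-9.4,17.9]},
    {"offset":[0.0453,0.3688,-0.2],"dr":[-1.3,-9.4,17.9]},
    {"offset":[0.0453,0.3688,-0.2],"dr":[-1.3,-9.4,17.9]},
    {"offset":[0.0453,0.3688,-0.2],"dr":[-1.3,-9.4,17.9]},
    {"offset":[0.0453,0.3688,-0.2],"dr":[-1.3,-9.4,17.9]},
    {"offset":[0.0453,0.3688,-0.2],"dr":[-1.3,-9.4,17.9]},
    {"offset":[0.0453,0.3688,-0.2],"dr":[-1.3,-9.4,17.9]},
    {"offset":[0.0453,0.3688,-0.2],"dr":[-1.3,-9.4,17.9]},
    {"offset":[0.0453,0.3688,-0.2],"dr":[-1.3,-9.4,17.9]},
    {"offset":[0.0453,0.3688,-0.2],"dr":[-1.3,-9.4,17.9]},
    {"offset":[0.0453,0.3688,-0.2],"dr":[-1.3,-9.4,17.9]},
    {"offset":[0.04,0.3688,-0.165],"dr":[-1.3,-9.4,17.9]},
    {"offset":[0.034,0.3688,-0.131],"dr":[-1.3,-9.4,17.9]},
    {"offset":[0.034,0.3688,-0.131],"dr":[-1.3,-9.4,17.9]},
    {"offset":[0.034,0.3688,-0.131],"dr":[-1.3,-9.4,17.9]},
  ],
)

```text
time_s: 19.5
position: [0.5902, -0.1586, 0.1816]
tcp_rot: [[0.968, -0.25, -0.009], [-0.25, -0.968, 0.004], [-0.009, -0.001, -1.0]]
force: [0.6, -0.6, -0.3]
opening: 0.335
grasp_force: 30.0
```

Run:
```python
from h import *
s=bot.read_state();print(s['position'],s['opening'],s['grasp_force'],np.round(s['joint_positions'],0))
for k in 'B': go(nut(k,.1),RN)
```

```text
[ 0.59018142 -0.15857736  0.18164019] 0.3352368620517102 29.99705672264099 [-25.  32.  86.  -0.  62.  79.]
off [-0.1604, -0.4082, 0.0381] dr [1.2, 9.4, -17.9] rows 10.6
```

Emit:
servo_tool(
  targets=[
    {"offset":[0,0,0],"dr":[0,0,0]},
    {"offset":[0,0,0],"dr":[0,0,0]},
    {"offset":[0,0,0],"dr":[0,0,0]},
    {"offset":[0,0,-0.03],"dr":[0,0,0]},
    {"offset":[0,0,-0.07],"dr":[0,0,0]},
    {"offset":[-0.16,-0.408,-0.07],"dr":[1.2,9.4,-17.9]},
    {"offset":[-0.16,-0.408,-0.07],"dr":[1.2,9.4,-17.9]},
    {"offset":[-0.16,-0.408,-0.07],"dr":[1.2,9.4,-17.9]},
    {"offset":[-0.16,-0.408,-0.07],"dr":[1.2,9.4,-17.9]},
    {"offset":[-0.16,-0.408,-0.07],"dr":[1.2,9.4,-17.9]},
    {"offset":[-0.16,-0.408,-0.07],"dr":[1.2,9.4,-17.9]},
    {"offset":[-0.16,-0.408,-0.07],"dr":[1.2,9.4,-17.9]},
    {"offset":[-0.16,-0.408,-0.07],"dr":[1.2,9.4,-17.9]},
    {"offset":[-0.16,-0.408,-0.07],"dr":[1.2,9.4,-17.9]},
    {"offset":[-0.16,-0.408,-0.07],"dr":[1.2,9.4,-17.9]},
    {"offset":[-0.16,-0.408,-0.03],"dr":[1.2,9.4,-17.9]},
    {"offset":[-0.16,-0.408,0.01],"dr":[1.2,9.4,-17.9]},
    {"offset":[-0.16,-0.408,0.038],"dr":[1.2,9.4,-17.9]},
    {"offset":[-0.16,-0.408,0.038],"dr":[1.2,9.4,-17.9]},
    {"offset":[-0.16,-0.408,0.038],"dr":[1.2,9.4,-17.9]},
  ],
  gripper=-0.15,
)

```text
time_s: 21.17
position: [0.5398, 0.274, 0.1457]
tcp_rot: [[0.985, 0.058, 0.16], [0.058, -0.998, 0.005], [0.16, 0.005, -0.987]]
force: [0.2, 0.5, 0.1]
opening: 0.576
grasp_force: 0.0
```

Run:
```python
from h import *
s=bot.read_state();print(s['position'],s['opening'],np.round(s['joint_positions'],0))
go(nut('B',0),RN)
```

```text
[0.53984556 0.27402931 0.14571403] 0.5758684104146927 [ 18.  32.  96.  -4.  44. 107.]
off [-0.0033, -0.0036, 0.0997] dr [0.3, -0.2, -0.0] rows 2.4
```

Emit:
servo_tool(
  targets=[
    {"offset":[-0.001,-0.003,0.04],"dr":[0,0,0]},
    {"offset":[-0.001,-0.003,0.075],"dr":[0,0,0]},
    {"offset":[-0.001,-0.003,0.0995],"dr":[0,0,0]},
    {"offset":[-0.001,-0.003,0.0995],"dr":[0,0,0]},
    {"offset":[-0.001,-0.003,0.0995],"dr":[0,0,0]},
  ],
)

```text
time_s: 21.58
position: [0.557, 0.2774, 0.0494]
tcp_rot: [[0.985, 0.057, 0.164], [0.056, -0.998, 0.006], [0.164, 0.004, -0.986]]
force: [1.0, -0.4, -0.4]
opening: 0.574
grasp_force: 0.0
```

Emit:
servo_tool(
  targets=[
    {"offset":[0,0,0],"dr":[0,0,0]},
    {"offset":[0,0,0],"dr":[0,0,0]},
    {"offset":[0,0,0],"dr":[0,0,0]},
    {"offset":[0,0,0],"dr":[0,0,0]},
    {"offset":[0,0,0],"dr":[0,0,0]},
    {"offset":[0,0,0],"dr":[0,0,0]},
    {"offset":[0,0,0],"dr":[0,0,0]},
  ],
  gripper=1,
)

```text
time_s: 22.17
position: [0.556, 0.2777, 0.0491]
tcp_rot: [[0.985, 0.058, 0.164], [0.058, -0.998, 0.006], [0.164, 0.004, -0.986]]
force: [-1.2, 0.0, 6.3]
opening: 0.332
grasp_force: 30.0
```

Run:
```python
from h import *
s=bot.read_state();print(s['position'])
go(DRUM+[0,0,.08],RD);go(DRUM+[0,0,.01],RD)
```

```text
[0.55602336 0.27767656 0.04913163]
off [0.0444, 0.4408, -0.1996] dr [-1.3, -9.4, 17.9] rows 11.7
off [0.0329, 0.4406, -0.1306] dr [-1.3, -9.4, 17.9] rows 11.0
```

Emit:
servo_tool(
  targets=[
    {"offset":[0,0,-0.04],"dr":[0,0,0]},
    {"offset":[0,0,-0.08],"dr":[0,0,0]},
    {"offset":[0,0,-0.12],"dr":[0,0,0]},
    {"offset":[0,0,-0.16],"dr":[0,0,0]},
    {"offset":[0.0444,0.4408,-0.2],"dr":[-1.3,-9.4,17.9]},
    {"offset":[0.0444,0.4408,-0.2],"dr":[-1.3,-9.4,17.9]},
    {"offset":[0.0444,0.4408,-0.2],"dr":[-1.3,-9.4,17.9]},
    {"offset":[0.0444,0.4408,-0.2],"dr":[-1.3,-9.4,17.9]},
    {"offset":[0.0444,0.4408,-0.2],"dr":[-1.3,-9.4,17.9]},
    {"offset":[0.0444,0.4408,-0.2],"dr":[-1.3,-9.4,17.9]},
    {"offset":[0.0444,0.4408,-0.2],"dr":[-1.3,-9.4,17.9]},
    {"offset":[0.0444,0.4408,-0.2],"dr":[-1.3,-9.4,17.9]},
    {"offset":[0.0444,0.4408,-0.2],"dr":[-1.3,-9.4,17.9]},
    {"offset":[0.0444,0.4408,-0.2],"dr":[-1.3,-9.4,17.9]},
    {"offset":[0.0444,0.4408,-0.2],"dr":[-1.3,-9.4,17.9]},
    {"offset":[0.0444,0.4408,-0.2],"dr":[-1.3,-9.4,17.9]},
    {"offset":[0.04,0.4408,-0.165],"dr":[-1.3,-9.4,17.9]},
    {"offset":[0.034,0.4408,-0.131],"dr":[-1.3,-9.4,17.9]},
    {"offset":[0.033,0.4408,-0.131],"dr":[-1.3,-9.4,17.9]},
    {"offset":[0.033,0.4408,-0.131],"dr":[-1.3,-9.4,17.9]},
  ],
)

```text
time_s: 23.83
position: [0.5897, -0.16, 0.1821]
tcp_rot: [[0.968, -0.252, -0.009], [-0.252, -0.968, 0.002], [-0.009, 0.001, -1.0]]
force: [0.4, -0.8, 0.2]
opening: 0.329
grasp_force: 30.0
```

```bash
cat >> h.py <<'E'
RA=tool(-86.6,25,3.4)
E
python3 - <<'E'
from h import *
s=bot.read_state();print(s['position'],s['opening'],s['grasp_force'],np.round(s['joint_positions'],0))
go(nut('A',.13,-.007,RA),RA)
E
```

```text
[ 0.58973098 -0.15995958  0.18211235] 0.3292934239860418 29.99579608440399 [-26.  32.  86.  -0.  62.  79.]
off [-0.2233, -0.4613, 0.009] dr [3.9, 25.3, -17.7] rows 12.3
```

Emit:
servo_tool(
  targets=[
    {"offset":[0,0,0],"dr":[0,0,0]},
    {"offset":[0,0,0],"dr":[0,0,0]},
    {"offset":[0,0,0],"dr":[0,0,0]},
    {"offset":[0,0,-0.03],"dr":[0,0,0]},
    {"offset":[0,0,-0.07],"dr":[0,0,0]},
    {"offset":[-0.223,-0.461,-0.08],"dr":[3.9,25.3,-17.7]},
    {"offset":[-0.223,-0.461,-0.08],"dr":[3.9,25.3,-17.7]},
    {"offset":[-0.223,-0.461,-0.08],"dr":[3.9,25.3,-17.7]},
    {"offset":[-0.223,-0.461,-0.08],"dr":[3.9,25.3,-17.7]},
    {"offset":[-0.223,-0.461,-0.08],"dr":[3.9,25.3,-17.7]},
    {"offset":[-0.223,-0.461,-0.08],"dr":[3.9,25.3,-17.7]},
    {"offset":[-0.223,-0.461,-0.08],"dr":[3.9,25.3,-17.7]},
    {"offset":[-0.223,-0.461,-0.08],"dr":[3.9,25.3,-17.7]},
    {"offset":[-0.223,-0.461,-0.08],"dr":[3.9,25.3,-17.7]},
    {"offset":[-0.223,-0.461,-0.08],"dr":[3.9,25.3,-17.7]},
    {"offset":[-0.223,-0.461,-0.08],"dr":[3.9,25.3,-17.7]},
    {"offset":[-0.223,-0.461,-0.08],"dr":[3.9,25.3,-17.7]},
    {"offset":[-0.223,-0.461,-0.08],"dr":[3.9,25.3,-17.7]},
    {"offset":[-0.223,-0.461,-0.08],"dr":[3.9,25.3,-17.7]},
  ],
  gripper=0.1,
)

```text
time_s: 25.42
position: [0.4924, 0.3455, 0.2658]
tcp_rot: [[0.9, 0.064, 0.431], [0.058, -0.998, 0.028], [0.432, 0.0, -0.902]]
force: [0.3, 0.0, 0.1]
opening: 0.45
grasp_force: 0.0
```

Run:
```python
from h import *
s=bot.read_state();print(s['position'],s['opening'],np.round(s['joint_positions'],0))
go(nut('A',.05,-.009,RA),RA)
go(nut('A',.0,-.009,RA),RA)
t=cap('top');a=cap('side')
o=np.zeros((400,800,3),np.uint8);o[:,:400]=cv2.resize(t['color'][140:230,95:215][:,:,::-1],(400,400*90//120))if 0 else cv2.resize(t['color'][130:230,90:190][:,:,::-1],(400,400));o[:,400:]=cv2.resize(a['color'][280:380,140:240][:,:,::-1],(400,400))
cv2.imwrite('pics/a3.png',o)
```

```text
[0.49237386 0.34548551 0.26583642] 0.44974582849388567 [ 30.  19. 100. -18.  39. 128.]
off [-0.0425, 0.0027, 0.1589] dr [-0.1, -0.6, 0.3] rows 3.9
off [-0.043, 0.0028, 0.2089] dr [-0.1, -0.6, 0.3] rows 5.1
```

View pics/a3.png

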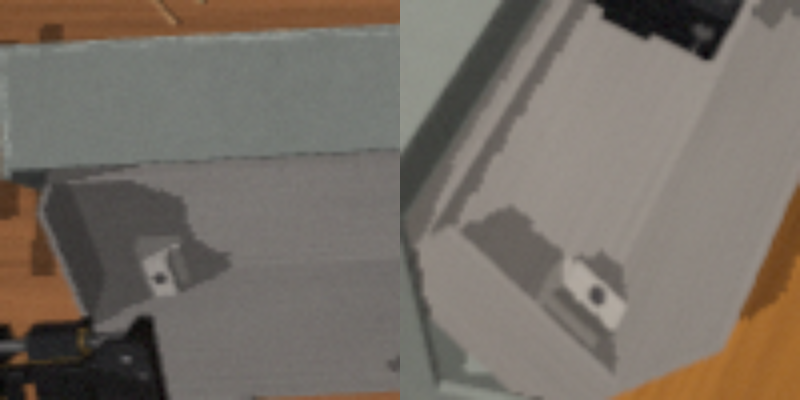

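Only nut A remains, with its hole at full-image top (130,199.5), unmoved. I'll approach it.

Emit:
servo_tool(
  targets=[
    {"offset":[-0.02,0.001,0.035],"dr":[0,0,0]},
    {"offset":[-0.0425,0.0022,0.07],"dr":[0,0,0]},
    {"offset":[-0.0425,0.0022,0.11],"dr":[0,0,0]},
    {"offset":[-0.0425,0.0022,0.15],"dr":[0,0,0]},
    {"offset":[-0.0425,0.0022,0.165],"dr":[0,0,0]},
    {"offset":[-0.0425,0.0022,0.18],"dr":[0,0,0]},
    {"offset":[-0.0425,0.0022,0.195],"dr":[0,0,0]},
    {"offset":[-0.0425,0.0022,0.2085],"dr":[0,0,0]},
    {"offset":[-0.0425,0.0022,0.2085],"dr":[0,0,0]},
    {"offset":[-0.0425,0.0022,0.2085],"dr":[0,0,0]},
  ],
)

```text
time_s: 26.35
position: [0.5442, 0.3394, 0.0569]
tcp_rot: [[0.903, 0.056, 0.427], [0.052, -0.998, 0.021], [0.427, 0.004, -0.904]]
force: [-0.6, 0.5, -0.5]
opening: 0.451
grasp_force: 0.0
```

Emit:
servo_tool(
  targets=[
    {"offset":[0,0,0],"dr":[0,0,0]},
    {"offset":[0,0,0],"dr":[0,0,0]},
    {"offset":[0,0,0],"dr":[0,0,0]},
    {"offset":[0,0,0],"dr":[0,0,0]},
    {"offset":[0,0,0],"dr":[0,0,0]},
    {"offset":[0,0,0],"dr":[0,0,0]},
    {"offset":[0,0,0],"dr":[0,0,0]},
  ],
  gripper=1,
)

```text
time_s: 26.93
position: [0.5438, 0.3422, 0.0578]
tcp_rot: [[0.901, 0.06, 0.429], [0.054, -0.998, 0.024], [0.43, 0.002, -0.903]]
force: [-3.4, 1.9, 5.2]
opening: 0.169
grasp_force: 30.0
```

Run:
```python
from h import *
s=bot.read_state();print(s['position'],s['opening']*87,s['force'])
go(nut('A',.16,-.007,RA),RA)
go(DRUM+[0,0,.09],RD);go(DRUM+[0,0,.015],RD)
```

```text
[0.54381199 0.34217096 0.0578498 ] 14.717353890406121 [-3.39744693  1.90277438  5.15081179]
off [0.0019, -0.0036, -0.1588] dr [0.1, -0.4, 0.1] rows 3.8
off [0.1055, 0.5055, -0.1784] dr [-3.9, -25.2, 17.7] rows 13.1
off [0.0732, 0.5054, -0.1106] dr [-3.9, -25.2, 17.7] rows 12.5
```

Emit:
servo_tool(
  targets=[
    {"offset":[0,0,-0.03],"dr":[0,0,0]},
    {"offset":[0,0,-0.06],"dr":[0,0,0]},
    {"offset":[0,0,-0.1],"dr":[0,0,0]},
    {"offset":[0,0,-0.14],"dr":[0,0,0]},
    {"offset":[0,0.01,-0.17],"dr":[0,0,0]},
    {"offset":[0.1055,0.5055,-0.178],"dr":[-3.9,-25.2,17.7]},
    {"offset":[0.1055,0.5055,-0.178],"dr":[-3.9,-25.2,17.7]},
    {"offset":[0.1055,0.5055,-0.178],"dr":[-3.9,-25.2,17.7]},
    {"offset":[0.1055,0.5055,-0.178],"dr":[-3.9,-25.2,17.7]},
    {"offset":[0.1055,0.5055,-0.178],"dr":[-3.9,-25.2,17.7]},
    {"offset":[0.1055,0.5055,-0.178],"dr":[-3.9,-25.2,17.7]},
    {"offset":[0.1055,0.5055,-0.178],"dr":[-3.9,-25.2,17.7]},
    {"offset":[0.1055,0.5055,-0.178],"dr":[-3.9,-25.2,17.7]},
    {"offset":[0.1055,0.5055,-0.178],"dr":[-3.9,-25.2,17.7]},
    {"offset":[0.1055,0.5055,-0.178],"dr":[-3.9,-25.2,17.7]},
    {"offset":[0.1055,0.5055,-0.178],"dr":[-3.9,-25.2,17.7]},
    {"offset":[0.1055,0.5055,-0.178],"dr":[-3.9,-25.2,17.7]},
    {"offset":[0.1055,0.5055,-0.178],"dr":[-3.9,-25.2,17.7]},
    {"offset":[0.1055,0.5055,-0.178],"dr":[-3.9,-25.2,17.7]},
  ],
)

```text
time_s: 28.52
position: [0.5923, -0.165, 0.2638]
tcp_rot: [[0.966, -0.257, -0.002], [-0.257, -0.966, -0.002], [-0.001, 0.002, -1.0]]
force: [0.8, 0.0, -0.3]
opening: 0.168
grasp_force: 30.0
```

Run:
```python
from h import *
s=bot.read_state();print(s['position'],s['opening']*87,s['grasp_force'])
go(DRUM+[0,0,.015],RD)
```

```text
[ 0.59226831 -0.16498038  0.26381257] 14.594940293210396 29.979664385318756
off [-0.0007, -0.0041, 0.0738] dr [0.1, 0.1, -0.3] rows 1.8
```

Emit:
servo_tool(
  targets=[
    {"offset":[-0.001,-0.004,0.04],"dr":[0,0,0]},
    {"offset":[-0.001,-0.004,0.072],"dr":[0,0,0]},
    {"offset":[-0.001,-0.004,0.072],"dr":[0,0,0]},
    {"offset":[-0.001,-0.004,0.072],"dr":[0,0,0]},
  ],
)

```text
time_s: 28.85
position: [0.59, -0.1552, 0.1905]
tcp_rot: [[0.968, -0.251, -0.007], [-0.251, -0.968, 0.002], [-0.008, -0.0, -1.0]]
force: [-0.5, 0.1, -0.1]
opening: 0.17
grasp_force: 30.0
```

Emit:
servo_tool(
  targets=[
    {"offset":[0,0,0],"dr":[0,0,0]},
    {"offset":[0,0,0],"dr":[0,0,0]},
    {"offset":[0,0,0],"dr":[0,0,0]},
    {"offset":[0,0,0],"dr":[0,0,0]},
    {"offset":[0,0,-0.03],"dr":[0,0,0]},
    {"offset":[0,0,-0.07],"dr":[0,0,0]},
    {"offset":[-0.1,-0.15,-0.1],"dr":[0,0,0]},
    {"offset":[-0.1,-0.15,-0.1],"dr":[0,0,0]},
    {"offset":[-0.1,-0.15,-0.1],"dr":[0,0,0]},
    {"offset":[-0.1,-0.15,-0.1],"dr":[0,0,0]},
    {"offset":[-0.1,-0.15,-0.1],"dr":[0,0,0]},
    {"offset":[-0.1,-0.15,-0.1],"dr":[0,0,0]},
    {"offset":[-0.1,-0.15,-0.1],"dr":[0,0,0]},
  ],
  gripper=-0.15,
)

```text
time_s: 29.93
position: [0.5336, 0.0135, 0.2935]
tcp_rot: [[0.968, -0.25, 0.002], [-0.25, -0.968, -0.002], [0.002, 0.002, -1.0]]
force: [-0.3, 0.2, 0.1]
opening: 0.577
grasp_force: 0.0
```

Run:
```python
from h import *
s=bot.read_state();print(s['position'])
t=cap('top','t4');a=cap('side','s4')
o=np.zeros((600,800,3),np.uint8);o[:400,:400]=cv2.resize(t['color'][140:210,282:352][:,:,::-1],(400,400),interpolation=2);o[:400,400:]=cv2.resize(t['color'][205:275,330:400][:,:,::-1],(400,400),interpolation=2)
o[400:,:267]=cv2.resize(a['color'][210:390,90:330][:,:,::-1],(267,200));o[400:,267:534]=cv2.resize(t['color'][130:310,80:320][:,:,::-1],(267,200))
cv2.imwrite('pics/a4.png',o)
```

```text
[0.53361405 0.01352014 0.29352668]
```

View pics/a4.png

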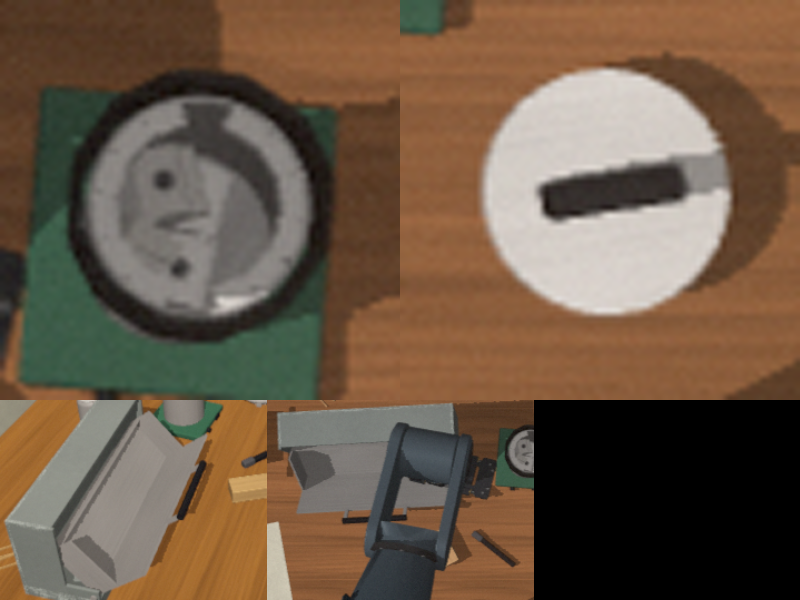

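The drum holds the nuts, with two holes visible at (165,180) and (180,268). The bin is empty and the cap is still at its place, its bar from (545,205) to (685,180). Next I'll put the bin back upright.

Emit:
servo_tool(
  targets=[
    {"offset":[-0.04,-0.02,0],"dr":[0,0,-7]},
    {"offset":[-0.08,-0.05,0],"dr":[0,0,-14]},
    {"offset":[-0.11,-0.09,0],"dr":[0,0,-21]},
    {"offset":[-0.149,-0.154,0.08],"dr":[0,0,-108]},
    {"offset":[-0.149,-0.154,0.08],"dr":[0,0,-108]},
    {"offset":[-0.149,-0.154,0.08],"dr":[0,0,-108]},
    {"offset":[-0.149,-0.154,0.08],"dr":[0,0,-108]},
    {"offset":[-0.149,-0.154,0.08],"dr":[0,0,-108]},
    {"offset":[-0.149,-0.154,0.08],"dr":[0,0,-108]},
    {"offset":[-0.149,-0.154,0.08],"dr":[0,0,-108]},
    {"offset":[-0.149,-0.154,0.08],"dr":[0,0,-108]},
    {"offset":[-0.149,-0.154,0.08],"dr":[0,0,-108]},
    {"offset":[-0.149,-0.154,0.08],"dr":[0,0,-108]},
    {"offset":[-0.149,-0.154,0.08],"dr":[0,0,-108]},
    {"offset":[-0.149,-0.154,0.08],"dr":[0,0,-108]},
    {"offset":[-0.149,-0.154,0.08],"dr":[0,0,-108]},
    {"offset":[-0.149,-0.154,0.08],"dr":[0,0,-108]},
    {"offset":[-0.149,-0.154,0.08],"dr":[0,0,-108]},
    {"offset":[-0.149,-0.154,0.08],"dr":[0,0,-108]},
  ],
  gripper=-0.3,
)

```text
time_s: 31.62
position: [0.4284, 0.199, 0.2119]
tcp_rot: [[-0.056, 0.998, -0.001], [0.998, 0.056, -0.001], [-0.001, -0.001, -1.0]]
force: [-0.6, -0.4, -0.2]
opening: 0.654
grasp_force: 0.0
```

Run:
```python
from h import *
s=bot.read_state();print(s['position'],np.round(s['joint_positions'],0))
go([.428,.2,.0896],tool(3.4))
```

```text
[0.42842309 0.19902156 0.21194476] [ 11.  19. 104.  -0.  57.   8.]
off [0.0012, -0.0002, 0.1223] dr [-0.1, 0.1, -0.2] rows 2.9
```

Emit:
servo_tool(
  targets=[
    {"offset":[0.001,-0.001,0.04],"dr":[0,0,0]},
    {"offset":[0.001,-0.001,0.08],"dr":[0,0,0]},
    {"offset":[0.001,-0.001,0.1],"dr":[0,0,0]},
    {"offset":[0.001,-0.001,0.121],"dr":[0,0,0]},
    {"offset":[0.001,-0.001,0.121],"dr":[0,0,0]},
    {"offset":[0.001,-0.001,0.121],"dr":[0,0,0]},
  ],
)

```text
time_s: 32.12
position: [0.416, 0.1987, 0.0884]
tcp_rot: [[-0.058, 0.998, -0.025], [0.998, 0.057, -0.006], [-0.004, -0.025, -1.0]]
force: [-12.5, -1.5, 5.6]
opening: 0.647
grasp_force: 7.0
```

Emit:
servo_tool(
  targets=[
    {"offset":[0,0,0],"dr":[0,0,0]},
    {"offset":[0,0,0],"dr":[0,0,0]},
    {"offset":[0,0,0],"dr":[0,0,0]},
    {"offset":[0,0,0],"dr":[0,0,0]},
    {"offset":[0,0,0],"dr":[0,0,0]},
    {"offset":[0,0,0],"dr":[0,0,0]},
    {"offset":[0,0,0],"dr":[0,0,0]},
    {"offset":[0,0,0],"dr":[0,0,0]},
    {"offset":[0,0,0],"dr":[0,0,0]},
    {"offset":[0,0,0],"dr":[0,0,0]},
  ],
  gripper=1,
)

```text
time_s: 32.95
position: [0.4243, 0.2001, 0.0908]
tcp_rot: [[-0.058, 0.998, -0.006], [0.998, 0.058, -0.002], [-0.001, -0.006, -1.0]]
force: [-5.1, 0.5, 2.2]
opening: 0.152
grasp_force: 30.0
```

Emit:
servo_tool(
  targets=[
    {"offset":[0,0.006,-0.009],"dr":[0,0,0]},
    {"offset":[0,0.0135,-0.0199],"dr":[0,0,0]},
    {"offset":[0,0.0225,-0.03],"dr":[0,0,0]},
    {"offset":[0,0.0323,-0.0393],"dr":[0,0,0]},
    {"offset":[0,0.043,-0.0477],"dr":[0,0,0]},
    {"offset":[0,0.0543,-0.0552],"dr":[0,0,0]},
    {"offset":[0,0.0663,-0.0615],"dr":[0,0,0]},
    {"offset":[0,0.0787,-0.0668],"dr":[0,0,0]},
    {"offset":[0,0.0916,-0.071],"dr":[0,0,0]},
    {"offset":[0,0.1048,-0.074],"dr":[0,0,0]},
    {"offset":[0,0.1183,-0.0758],"dr":[0,0,0]},
    {"offset":[0,0.13,-0.0764],"dr":[0,0,0]},
    {"offset":[0,0.133,-0.0764],"dr":[0,0,0]},
    {"offset":[0,0.133,-0.0764],"dr":[0,0,0]},
    {"offset":[0,0.133,-0.0764],"dr":[0,0,0]},
  ],
)

```text
time_s: 34.2
position: [0.5543, 0.2068, 0.1677]
tcp_rot: [[-0.059, 0.998, -0.013], [0.998, 0.059, -0.005], [-0.004, -0.013, -1.0]]
force: [-11.9, -3.4, 12.4]
opening: 0.148
grasp_force: 30.0
```

Emit:
servo_tool(
  targets=[
    {"offset":[0,0,0],"dr":[0,0,0]},
    {"offset":[0,0,0],"dr":[0,0,0]},
    {"offset":[0,0,0],"dr":[0,0,0]},
    {"offset":[0,0,0],"dr":[0,0,0]},
    {"offset":[0,0,0],"dr":[0,0,0]},
    {"offset":[0,0,-0.03],"dr":[0,0,0]},
    {"offset":[0,0,-0.07],"dr":[0,0,0]},
    {"offset":[0,0,-0.11],"dr":[0,0,0]},
    {"offset":[-0.04,-0.02,-0.11],"dr":[0,0,0]},
    {"offset":[-0.08,-0.04,-0.11],"dr":[0,0,0]},
    {"offset":[-0.12,-0.06,-0.11],"dr":[0,0,0]},
    {"offset":[-0.16,-0.08,-0.11],"dr":[0,0,0]},
    {"offset":[-0.2,-0.1,-0.11],"dr":[0,0,0]},
    {"offset":[-0.24,-0.12,-0.11],"dr":[0,0,0]},
    {"offset":[-0.24,-0.12,-0.11],"dr":[0,0,0]},
  ],
  gripper=0.2,
)

```text
time_s: 35.45
position: [0.453, -0.0419, 0.278]
tcp_rot: [[-0.056, 0.998, -0.001], [0.998, 0.056, -0.004], [-0.004, -0.001, -1.0]]
force: [0.9, 0.2, -0.7]
opening: 0.401
grasp_force: 0.0
```

Run:
```python
from h import *
s=bot.read_state();print(s['position'],np.round(s['joint_positions'],0))
t=cap('top','t5');a=cap('side','s5')
dk=lambda im:im.max(2)<75
for box in [(348,222,390,256)]:
    g=blob(t,box,dk); r=cv2.minAreaRect(g); v=cv2.fitLine(g,2,0,.01,.01).ravel(); m=g.mean(0)
    p,q=ray(t,m-10*v[:2],.067),ray(t,m+10*v[:2],.067); print(len(g),r,ray(t,r[0],.067),np.degrees(np.arctan2(*(q-p)[[1,0]])))
fl=blob(t,(335,205,405,275),lambda im:((im.max(2)-im.min(2)<35)&(im.min(2)>95)))
e=cv2.fitEllipse(cv2.convexHull(fl)); print('flange',e,ray(t,e[0],.033))
g=blob(t,(130,180,210,200),lambda im:im.max(2)<45); r=cv2.minAreaRect(g); print('bar',r,ray(t,r[0],.187))
```

```text
[ 0.45298189 -0.04190993  0.27800205] [-19.  13. 101.  -0.  66. -22.]
153 ((366.913330078125, 237.9364013671875), (6.234345436096191, 24.48120880126953), 81.25383758544922) [ 0.43699109 -0.30461128  0.067     ] -81.30456655666637
flange ((365.60931396484375, 238.0637969970703), (42.56867599487305, 43.269248962402344), 97.73155212402344) [ 0.43657259 -0.30657189  0.033     ]
bar ((169.46897888183594, 190.472412109375), (4.991372108459473, 59.25052261352539), 86.633544921875) [0.55606628 0.20711054 0.187     ]
```

View pics/t5.png

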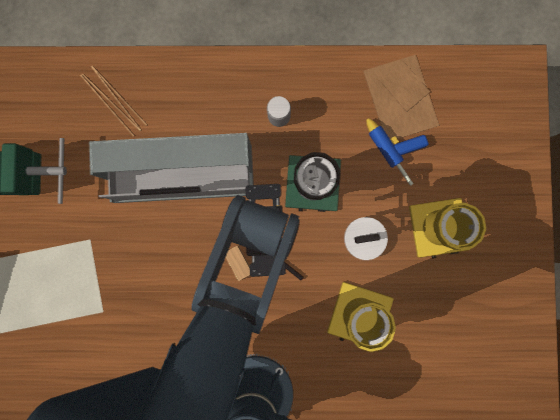

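The bin is upright and empty, with its bar at (169,190). The cap is unmoved at (366,238). Now the cap.

Run:
```python
from h import *
go([.4367,-.3058,.11],tool(8.7))
```

```text
off [-0.263, -0.0314, 0.1687] dr [-0.0, 0.1, -5.6] rows 7.5
```

Emit:
servo_tool(
  targets=[
    {"offset":[-0.04,-0.005,0],"dr":[0,0,-5.6]},
    {"offset":[-0.08,-0.01,0],"dr":[0,0,-5.6]},
    {"offset":[-0.12,-0.015,0.02],"dr":[0,0,-5.6]},
    {"offset":[-0.155,-0.02,0.05],"dr":[0,0,-5.6]},
    {"offset":[-0.19,-0.025,0.08],"dr":[0,0,-5.6]},
    {"offset":[-0.23,-0.03,0.12],"dr":[0,0,-5.6]},
    {"offset":[-0.263,-0.0314,0.168],"dr":[0,0,-5.6]},
    {"offset":[-0.263,-0.0314,0.168],"dr":[0,0,-5.6]},
    {"offset":[-0.263,-0.0314,0.168],"dr":[0,0,-5.6]},
    {"offset":[-0.263,-0.0314,0.168],"dr":[0,0,-5.6]},
    {"offset":[-0.263,-0.0314,0.168],"dr":[0,0,-5.6]},
    {"offset":[-0.263,-0.0314,0.168],"dr":[0,0,-5.6]},
  ],
  gripper=-0.1,
)

```text
time_s: 36.55
position: [0.4392, -0.3022, 0.1116]
tcp_rot: [[-0.157, 0.988, 0.001], [0.988, 0.157, -0.003], [-0.003, 0.0, -1.0]]
force: [0.1, 0.5, 0.1]
opening: 0.553
grasp_force: 0.0
```

Run:
```python
from h import *
s=bot.read_state();print(s['position'],np.round(s['joint_positions'],0))
go([.4367,-.3058,.037],tool(8.7))
a=cap('side'); t=cap('top')
dk=lambda im:im.max(2)<75
# side-view flange check
fl=blob(a,(290,175,360,225),lambda im:((im.max(2)-im.min(2)<40)&(im.min(2)>130)))
e=cv2.fitEllipse(cv2.convexHull(fl)); print('flange side',e[0],ray(a,e[0],.033), fl.min(0),fl.max(0)); print(proj(a,np.array([[.4367,-.3058,.033],[.4367,-.3058,.067]])))
cv2.imwrite('pics/x.png',np.hstack([cv2.resize(a['color'][150:250,270:370],(400,400)),cv2.resize(t['color'][190:290,310:410],(400,400))])[:,:,::-1])
```

```text
[ 0.43922155 -0.30223967  0.11157943] [-47.  33. 101.  -0.  46. -55.]
off [-0.0029, -0.0031, 0.0746] dr [0.0, 0.2, 0.4] rows 1.8
flange side (323.7111511230469, 199.85324096679688) [ 0.43159118 -0.30000156  0.033     ] [304. 188.] [344. 214.]
[[322.46714202 198.54015841]
 [322.73841246 188.45174697]]
```

View pics/x.png

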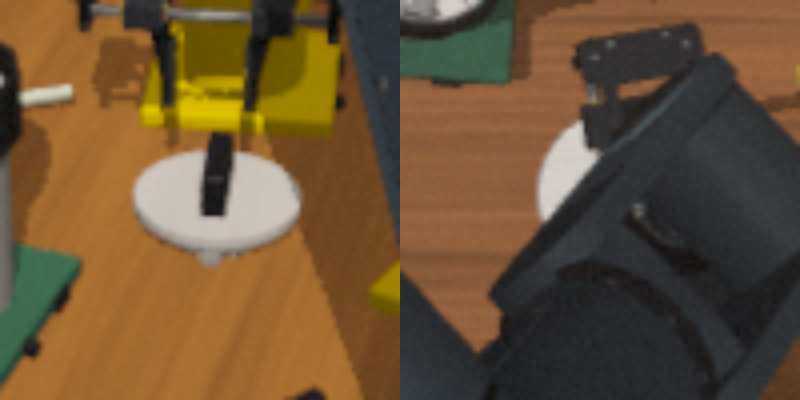

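The fingers, at (168,60) and (255,60) in the side crop, straddle the grip bar at (215,175). I'll go down and grip.

Emit:
servo_tool(
  targets=[
    {"offset":[-0.003,-0.002,0.04],"dr":[0,0,0]},
    {"offset":[-0.003,-0.002,0.074],"dr":[0,0,0]},
    {"offset":[-0.003,-0.002,0.074],"dr":[0,0,0]},
    {"offset":[-0.003,-0.002,0.074],"dr":[0,0,0]},
  ],
)

```text
time_s: 36.98
position: [0.4371, -0.3061, 0.0365]
tcp_rot: [[-0.157, 0.988, -0.001], [0.988, 0.157, -0.002], [-0.002, -0.001, -1.0]]
force: [-0.1, 0.5, -0.2]
opening: 0.548
grasp_force: 0.0
```

Emit:
servo_tool(
  targets=[
    {"offset":[0,0,0],"dr":[0,0,0]},
    {"offset":[0,0,0],"dr":[0,0,0]},
    {"offset":[0,0,0],"dr":[0,0,0]},
    {"offset":[0,0,0],"dr":[0,0,0]},
    {"offset":[0,0,0],"dr":[0,0,0]},
    {"offset":[0,0,0],"dr":[0,0,0]},
    {"offset":[0,0,0],"dr":[0,0,0]},
    {"offset":[0,0,0],"dr":[0,0,0]},
  ],
  gripper=1,
)

```text
time_s: 37.65
position: [0.4361, -0.3063, 0.0366]
tcp_rot: [[-0.156, 0.988, -0.002], [0.988, 0.156, -0.001], [-0.001, -0.002, -1.0]]
force: [-2.6, -0.4, 6.1]
opening: 0.203
grasp_force: 30.0
```

Run:
```python
from h import *
s=bot.read_state();print(s['position'],s['opening']*87,s['force'],np.degrees(np.arctan2(s['tcp_rot'][1,1],s['tcp_rot'][0,1])))
go([.55,-.22,.30],tool(8.7));go(DRUM+[0,0,.10],tool(85.4))
```

```text
[ 0.43606343 -0.30634792  0.03662266] 17.68925447156809 [-2.64248724 -0.36035068  6.09124268] 8.974950142707923
off [0.0673, 0.1255, -0.2637] dr [-0.1, 0.1, 0.3] rows 7.2
off [0.1189, 0.1768, -0.2388] dr [-0.1, -0.0, -76.4] rows 10.7
```

Emit:
servo_tool(
  targets=[
    {"offset":[0,0,-0.03],"dr":[0,0,0]},
    {"offset":[0,0,-0.07],"dr":[0,0,0]},
    {"offset":[0,0,-0.11],"dr":[0,0,0]},
    {"offset":[0,0,-0.15],"dr":[0,0,0]},
    {"offset":[0,0,-0.19],"dr":[0,0,0]},
    {"offset":[0,0,-0.225],"dr":[0,0,0]},
    {"offset":[0.1189,0.1768,-0.225],"dr":[0,0,-76.4]},
    {"offset":[0.1189,0.1768,-0.225],"dr":[0,0,-76.4]},
    {"offset":[0.1189,0.1768,-0.225],"dr":[0,0,-76.4]},
    {"offset":[0.1189,0.1768,-0.225],"dr":[0,0,-76.4]},
    {"offset":[0.1189,0.1768,-0.225],"dr":[0,0,-76.4]},
    {"offset":[0.1189,0.1768,-0.225],"dr":[0,0,-76.4]},
    {"offset":[0.1189,0.1768,-0.225],"dr":[0,0,-76.4]},
    {"offset":[0.1189,0.1768,-0.225],"dr":[0,0,-76.4]},
    {"offset":[0.1189,0.1768,-0.225],"dr":[0,0,-76.4]},
    {"offset":[0.1189,0.1768,-0.225],"dr":[0,0,-76.4]},
    {"offset":[0.1189,0.1768,-0.225],"dr":[0,0,-76.4]},
    {"offset":[0.1189,0.1768,-0.225],"dr":[0,0,-76.4]},
    {"offset":[0.1189,0.1768,-0.225],"dr":[0,0,-76.4]},
    {"offset":[0.1189,0.1768,-0.225],"dr":[0,0,-76.4]},
  ],
)

```text
time_s: 39.32
position: [0.5926, -0.1609, 0.2603]
tcp_rot: [[-0.997, 0.083, -0.002], [0.083, 0.997, -0.001], [0.002, -0.001, -1.0]]
force: [-0.1, 0.1, -1.5]
opening: 0.205
grasp_force: 30.0
```

Run:
```python
from h import *
s=bot.read_state();print(s['position'],s['opening']*87,s['grasp_force'],np.degrees(np.arctan2(s['tcp_rot'][1,1],s['tcp_rot'][0,1])))
go(DRUM+[0,0,.07],tool(85.4))
t=cap('top');a=cap('side')
o=np.zeros((400,800,3),np.uint8);o[:,:400]=cv2.resize(t['color'][135:215,277:357],(400,400),interpolation=2);o[:,400:]=cv2.resize(a['color'][120:220,205:305],(400,400),interpolation=2)
cv2.imwrite('pics/a6.png',o[:,:,::-1])
```

```text
[ 0.59261609 -0.16089977  0.26030715] 17.85366419890628 30.000086151994765 85.25697606292049
off [0.0001, -0.0001, 0.0153] dr [-0.1, -0.1, -0.1] rows 0.4
```

View pics/a6.png

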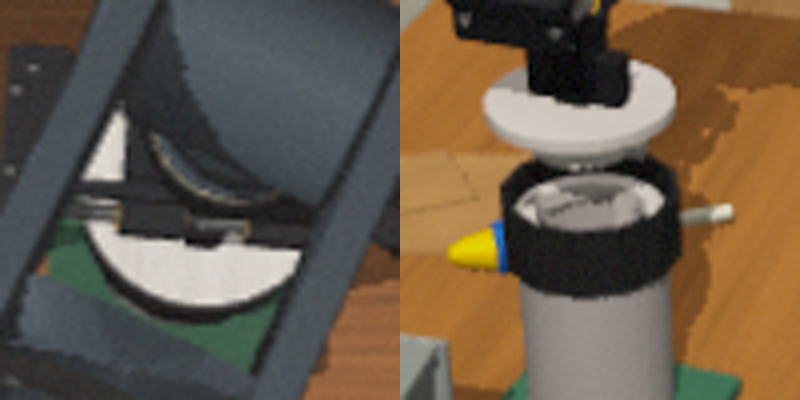

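The cap hangs level over the drum. In the side crop the flange spans (484–676,105) and the collar spans (501–681,220). I'll check the alignment numerically.

Run:
```python
from h import *
a=cap('side')
fl=blob(a,(320-120,130,380-75,163),lambda im:((im.max(2)-im.min(2)<45)&(im.min(2)>110)))
k=blob(a,(225,155,285,196),lambda im:im.max(2)<45)
for n,b,z,r in(('flange',fl,.252,.06),('collar',k,.185,.0575)):
    rows=[(b[b[:,1]==y][:,0].min(),b[b[:,1]==y][:,0].max()) for y in np.unique(b[:,1])]
    L,Rr=b[:,0].min(),b[:,0].max()
    th=np.linspace(0,6.283,200); P=proj(a,np.c_[DRUM[0]+r*np.cos(th),DRUM[1]+r*np.sin(th),0*th+z])
    print(n,'meas',L,Rr,(L+Rr)/2,'model',P[:,0].min().round(1),P[:,0].max().round(1),(P[:,0].min()+P[:,0].max()).round(1)/2, b[:,1].min(),b[:,1].max(),P[:,1].min().round(1),P[:,1].max().round(1))
print('px/m', proj(a,np.array([DRUM,DRUM+[.01,0,0],DRUM+[0,.01,0]])).round(2))
```

```text
flange meas 226.0 273.0 249.5 model 226.2 274.0 250.15 135.0 158.0 135.3 157.1
collar meas 231.0 274.0 252.5 model 229.2 273.7 251.45 159.0 193.0 158.5 180.4
px/m [[251.68 172.43]
 [248.07 171.91]
 [250.33 174.29]]
```

Emit:
servo_tool(
  targets=[
    {"offset":[0.0013,0,0.02],"dr":[0,0,0]},
    {"offset":[0.0013,0,0.035],"dr":[0,0,0]},
    {"offset":[0.0013,0,0.042],"dr":[0,0,0]},
    {"offset":[0.0013,0,0.046],"dr":[0,0,0]},
    {"offset":[0.0013,0,0.05],"dr":[0,0,0]},
    {"offset":[0.0013,0,0.053],"dr":[0,0,0]},
    {"offset":[0.0013,0,0.053],"dr":[0,0,0]},
  ],
)

```text
time_s: 40.05
position: [0.5916, -0.1611, 0.2077]
tcp_rot: [[-0.997, 0.081, -0.001], [0.081, 0.997, -0.001], [0.001, -0.002, -1.0]]
force: [0.1, 0.2, -1.7]
opening: 0.202
grasp_force: 30.0
```

Emit:
servo_tool(
  targets=[
    {"offset":[0,0,0.004],"dr":[0,0,0]},
    {"offset":[0,0,0.007],"dr":[0,0,0]},
    {"offset":[0,0,0.01],"dr":[0,0,0]},
    {"offset":[0,0,0.01],"dr":[0,0,0]},
  ],
)

```text
time_s: 40.38
position: [0.592, -0.1613, 0.198]
tcp_rot: [[-0.997, 0.081, 0.0], [0.081, 0.997, -0.002], [-0.0, -0.002, -1.0]]
force: [0.8, -1.3, 1.4]
opening: 0.202
grasp_force: 30.0
```

The spring force matches collar travel only, so the lugs are in the notches. I'll push down.

Emit:
servo_tool(
  targets=[
    {"offset":[0,0,0.004],"dr":[0,0,0]},
    {"offset":[0,0,0.008],"dr":[0,0,0]},
    {"offset":[0,0,0.011],"dr":[0,0,0]},
    {"offset":[0,0,0.011],"dr":[0,0,0]},
    {"offset":[0,0,0.011],"dr":[0,0,0]},
  ],
)

```text
time_s: 40.8
position: [0.5922, -0.1614, 0.1882]
tcp_rot: [[-0.997, 0.081, 0.001], [0.081, 0.997, -0.002], [-0.001, -0.002, -1.0]]
force: [-1.0, 0.8, 8.3]
opening: 0.204
grasp_force: 30.0
```

Emit:
servo_tool(
  targets=[
    {"offset":[0,0,0],"dr":[0,0,4]},
    {"offset":[0,0,0],"dr":[0,0,8]},
    {"offset":[0,0,0],"dr":[0,0,12]},
    {"offset":[0,0,0],"dr":[0,0,16]},
    {"offset":[0,0,0],"dr":[0,0,20]},
    {"offset":[0,0,0],"dr":[0,0,24]},
    {"offset":[0,0,0],"dr":[0,0,28]},
    {"offset":[0,0,0],"dr":[0,0,32]},
    {"offset":[0,0,0],"dr":[0,0,36]},
    {"offset":[0,0,0],"dr":[0,0,40]},
    {"offset":[0,0,0],"dr":[0,0,40]},
  ],
)

```text
time_s: 41.72
position: [0.5929, -0.1617, 0.1887]
tcp_rot: [[-0.711, 0.704, 0.003], [0.703, 0.711, -0.004], [-0.005, -0.0, -1.0]]
force: [0.0, 0.4, 8.1]
opening: 0.202
grasp_force: 30.0
```

Run:
```python
from h import *
s=bot.read_state();print(s['moment'],s['force'],s['opening']*87)
```

```text
[ 0.15503823 -0.02072764  0.05472297] [0.0134772  0.42337684 8.05687309] 17.60029974531238
```

Emit:
servo_tool(
  targets=[
    {"offset":[0,0,0],"dr":[0,0,4]},
    {"offset":[0,0,0],"dr":[0,0,8]},
    {"offset":[0,0,0],"dr":[0,0,12]},
    {"offset":[0,0,0],"dr":[0,0,16]},
    {"offset":[0,0,0],"dr":[0,0,20]},
    {"offset":[0,0,0],"dr":[0,0,24]},
    {"offset":[0,0,0],"dr":[0,0,28]},
    {"offset":[0,0,0],"dr":[0,0,32]},
    {"offset":[0,0,0],"dr":[0,0,36]},
    {"offset":[0,0,0],"dr":[0,0,39]},
    {"offset":[0,0,0],"dr":[0,0,41]},
    {"offset":[0,0,0],"dr":[0,0,42]},
    {"offset":[0,0,0],"dr":[0,0,42]},
    {"offset":[0,0,0],"dr":[0,0,42]},
  ],
)

```text
time_s: 42.88
position: [0.5922, -0.1617, 0.1886]
tcp_rot: [[-0.061, 0.998, 0.001], [0.998, 0.061, -0.004], [-0.004, 0.001, -1.0]]
force: [-1.9, 0.0, 8.9]
opening: 0.208
grasp_force: 30.1
```

Run:
```python
from h import *
s=bot.read_state();print(s['moment'],s['force'],s['opening']*87,np.degrees(np.arctan2(s['tcp_rot'][1,1],s['tcp_rot'][0,1])))
```

```text
[0.05814783 0.17971028 0.37137923] [-1.87279668  0.010047    8.8876467 ] 18.053396670703965 3.481035654435737
```

Emit:
servo_tool(
  targets=[
    {"offset":[0,0,-0.003],"dr":[0,0,-1.5]},
    {"offset":[0,0,-0.006],"dr":[0,0,-1.5]},
    {"offset":[0,0,-0.009],"dr":[0,0,-1.5]},
    {"offset":[0,0,-0.009],"dr":[0,0,-1.5]},
    {"offset":[0,0,-0.009],"dr":[0,0,-1.5]},
  ],
)

```text
time_s: 43.3
position: [0.5922, -0.1615, 0.1961]
tcp_rot: [[-0.085, 0.996, 0.001], [0.996, 0.085, -0.002], [-0.003, 0.001, -1.0]]
force: [1.2, -1.4, 2.6]
opening: 0.204
grasp_force: 30.0
```

Run:
```python
from h import *
s=bot.read_state();print(s['moment'],s['force'],s['opening']*87,np.degrees(np.arctan2(s['tcp_rot'][1,1],s['tcp_rot'][0,1])))
```

```text
[-0.16630739 -0.29032577 -0.11433087] [ 1.24642079 -1.37912513  2.5791337 ] 17.725118167844737 4.860784921029213
```

The cap rose to the locked height, so the lugs are in the pockets. I'll release it and withdraw.

Emit:
servo_tool(
  targets=[
    {"offset":[0,0,-0.001],"dr":[0,0,0]},
    {"offset":[0,0,-0.001],"dr":[0,0,0]},
    {"offset":[0,0,-0.001],"dr":[0,0,0]},
    {"offset":[0,0,-0.001],"dr":[0,0,0]},
    {"offset":[0,0,-0.03],"dr":[0,0,0]},
    {"offset":[0,0,-0.07],"dr":[0,0,0]},
    {"offset":[0,0,-0.11],"dr":[0,0,0]},
    {"offset":[0.04,-0.1,-0.13],"dr":[0,0,0]},
    {"offset":[0.12,-0.1,-0.13],"dr":[0,0,0]},
    {"offset":[0.22,-0.1,-0.13],"dr":[0,0,0]},
    {"offset":[0.22,-0.1,-0.13],"dr":[0,0,0]},
    {"offset":[0.22,-0.1,-0.13],"dr":[0,0,0]},
    {"offset":[0.22,-0.1,-0.13],"dr":[0,0,0]},
    {"offset":[0.22,-0.1,-0.13],"dr":[0,0,0]},
  ],
  gripper=-0.2,
)

```text
time_s: 44.47
position: [0.4696, 0.055, 0.3257]
tcp_rot: [[-0.09, 0.996, -0.004], [0.996, 0.09, 0.002], [0.002, -0.004, -1.0]]
force: [-0.5, -0.4, -0.3]
opening: 0.596
grasp_force: 0.0
```

Run:
```python
from h import *
t=cap('top');a=cap('side')
g=blob(t,(300,160,334,192),lambda im:im.max(2)<60); v=cv2.fitLine(g,2,0,.01,.01).ravel(); m=np.array(cv2.minAreaRect(g)[0])
p,q=ray(t,m-10*v[:2],.227),ray(t,m+10*v[:2],.227); print('bar',len(g),ray(t,m,.227),np.degrees(np.arctan2(*(q-p)[[1,0]])))
fl=blob(a,(205,135,305,180),lambda im:((im.max(2)-im.min(2)<45)&(im.min(2)>110)))
th=np.linspace(0,6.283,200)
print('side flange',fl.min(0),fl.max(0))
for h in(.035,.038,.028):
    P=proj(a,np.c_[DRUM[0]+.06*np.cos(th),DRUM[1]+.06*np.sin(th),0*th+.175+h-.017]); print(h,P.min(0).round(1),P.max(0).round(1))
o=np.zeros((400,800,3),np.uint8);o[:,:400]=cv2.resize(t['color'][130:260,260:390],(400,400),interpolation=2);o[:,400:]=cv2.resize(a['color'][120:220,205:305],(400,400),interpolation=2)
cv2.imwrite('pics/a7.png',o[:,:,::-1])
```

```text
bar 209 [ 0.59269929 -0.16039872  0.227     ] -84.32255151240716
side flange [229. 156.] [274. 179.]
0.035 [228.  155.4] [274.6 178.2]
0.038 [227.9 154.4] [274.6 177.1]
0.028 [228.2 157.7] [274.7 180.6]
```

View pics/a7.png

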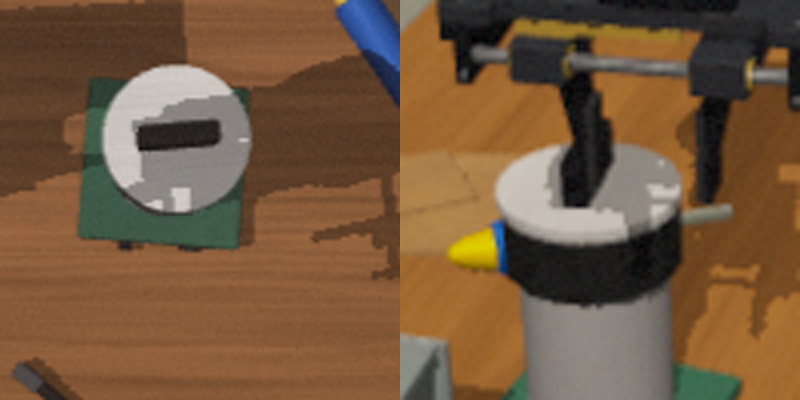

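The cap sits level and central. Its bar is at -84.3°, about 80° from the notches, and the height is about 35 mm. The gripper is clear, so I'll hand in.

```bash
python3 -c "
from rig import ticket; print(ticket.hand_in())"
```

```text
the job is handed in; nothing more can be done
None
```

I handed the job in at about 44 s, and the judge returned no verdict: all four T-nuts are in the drum, the cap is locked about 80° from the notches at about the 35 mm seated height and released, and the bin is back upright.

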